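# Clear the drilling bed and set up the next slats

## Robot

A 6-joint arm with a two-finger parallel gripper is mounted at the origin on the work surface. World frame = base frame: x ahead of the robot, y to its left, z up, the work surface at z = 0. Lengths are in mm, angles in rad, forces in N, time in s.
With the tool pointing down it reaches from about 250 to 850 mm from the base axis. Payload 12.5 kg.
Tool frame: the origin (TCP) lies between the finger pads; the fingertips stand 25 mm ahead of it and the grasp point (between the pads) lies 6 mm ahead of it; z points along the fingers, y is the direction in which the jaws open and shut (so a half turn about z gives the same grasp; the last joint's range is limited). The gripper opens to 93 mm and grips with 3 to 60 N. Pads are 15 mm wide; open, the fingers measure 128 mm over their backs; the gripper's body (75 mm by 188 mm) begins 65 mm behind the grasp point.
Start: joints at [-1.244, 0.351, 1.652, -0, 1.139, -0.085], TCP at [220.16, -503.998, 243.633] pointing down, gripper open.
Joint ranges: [-2.75, 2.75], [-0.79, 2.1], [0.01, 2.65], [-1.57, 4.71], [0.07, 3.14], [-2.87, 2.87]. Speed limits (rad/s): [2.22, 2.22, 2.79, 3.14, 3.14, 3.14].

## Interface

Orientations are given as a unit quaternion [w, x, y, z].
In Python, from rig import robot, viewer gives the robot as it stands.
- The arm moves only by the tool move_arm, never from a script. Its argument "commands" is a list of rows, each a list of 7 numbers: the shift along the tool's x, y, z normalised to -1 to 1, where 1 is 200 mm, then the turn, a rotation vector about the tool's x, y, z normalised to -1 to 1, where 1 is 45 degrees, then the opening in per cent of the stroke, from 0 (shut) to 100 (fully open). A call has 1 to 12 rows; each row is the pose to reach, as a shift and turn from the pose commanded when the call began, along the tool's axes at that moment; what a row does not reach only later rows make up. A row lasts 1/10 s, in which the tool goes at most 50 mm and 8.59 degrees, less where a joint would pass 70% of its speed; a pose out of reach is approached as far as the arm can. A call with a number of a shift or a turn outside -1 to 1 is refused whole. A call with a gripper value outside its range is refused whole. The fingers move at their own pace and stop on an object; the grip force is fixed at half the most. Time passes only in rows, so rows that repeat a pose let the fingers close. It gives the time, the measured TCP pose, the force and the opening at its end, in the units of the state.
- robot.sense(): the state, without advancing time (a new reading comes with each control period).
- viewer.grab_frame(name): name is "scene" or "top" or "wrist"; returns the picture (420x560x3 uint8, red, green, blue); there is no depth.
- viewer.calibration(name): a dict with "K" (3x3 intrinsics, pixels), "eye" and "orientation" of the camera in the world. Camera axes: x right, y down, z forward; pixel columns grow to the right and rows downward; lengths in mm; the calibration is good to about 2 mm. A picture is of the moment at which its call begins: read the wrist's pose just before it. calibration takes no time and is no camera call; for the wrist camera it gives the pose at the moment of the call.
- robot.finish_job(): hands the job in, once; it reports no verdict.
The state is a dict: "clock": time; "q": joint angles; "qvel": joint speeds; "joint_torque": joint torques, N m; "position": TCP position; "orientation": TCP orientation; "contact_force": force on the tool from outside, world axes, zero at the start; "moment": the same for the moment, N m; "gripper_width": finger opening in mm.
Only numpy, scipy, OpenCV 4.12 (cv2) and the standard library are available. Lean on these libraries where they do the work, as an engineer would, in place of code of your own. Each camera call takes 0.05 s, during which the arm holds its last target.

## Task

Get the drilling bed ready for the next batch: take the brush and sweep all the offcuts off the lane into the scrap trough at its end - with the brush, not by hand - and stand the brush back on its bristles on its mat. Then take every slat from the rack and lean them side by side against the bed's rail, foot down on the clean lane, round head up, broad face flat to the rail, tilted back about 20 degrees from upright. Leave the other things on the bench alone.

Things in the scene. Friction and masses are not known exactly. Their poses are not given: they have to be found in the camera images.
- bed: Fixed work bed of a drilling station, dark steel, 190 (x) x 280 (y) mm, origin on the table. Its flat lane, 55 mm above the table, runs along the bed's y from -150 to +130 mm and is 150 mm wide (x -75 to +75 mm) between two lips 15 mm high; it has no wall at its -y end. At its +y end it drops off into the scrap trough. Along the lane's -x side stands the leaning rail.
- lane (a point): Centre of the lane, on its surface (0, 0, 55 mm in the bed's frame).
- trough (a point): Centre of the scrap trough's floor: an open aluminium trough at the bed's +y end, inside 150 (x) x 105 (y) mm, floor 49 mm below the lane, outer walls 15 mm higher than the lane.
- rail: Leaning rail, fixed to the bed: a round steel bar, diameter 20 mm, along the bed's y (300 mm long), on two end posts at y -144 and +136 mm. Origin on the table straight below the bar (bed x = -85 mm), axes as the bed's; the bar's axis is 140 mm above the origin, so 85 mm above the lane.
- rack: Fixed wooden stock rack, 240 (x) x 78 (y) x 48 mm, with four slots across it at x = -90, -30, +30, +90 mm, each 22 mm wide; slot floors 8 mm above the table. Origin at the centre of its underside. It stands right or left of the bed.
- slat0: Slat of white plastic board, 18 mm thick (x), 50 mm wide (y), 170 mm tall (z), square foot and round head (the top 25 mm is a half disc). Origin at the centre of its foot. At the start it stands on its foot in a slot of the rack, broad faces to the rack's x, 130 mm of it above the rack. It may be absent.
- slat1: Another slat, the same as slat0. It may be absent.
- slat2: Another slat, the same as slat0. It may be absent.
- slat3: Another slat, the same as slat0. It may be absent.
- mat: Black rubber mat, fixed, 200 (x) x 120 (y) x 4 mm, the brush's place. Origin at the centre of its underside. It lies on the other side of the bed from the rack.
- brush: Bench brush standing on its bristles; origin at the centre of the bristles' underside. Bristle block 44 (x) x 130 (y) x 35 mm and wooden back 48 x 134 x 16 mm above it; an upright wooden grip, 26 (x) x 46 (y) mm, rises from the middle of the back from z = 51 to 125 mm. It sweeps along its x.
- scrap0: Chunky white offcut, block 46 x 34 x 30 mm, lying on the lane at the start. Origin at about its middle, at half its height. It may be absent.
- scrap1: Chunky white offcut, half-round end, 36 x 44 x 28 mm, lying on the lane at the start. Origin at about its middle, at half its height. It may be absent.
- scrap2: Chunky white offcut, L-shaped piece, 44 x 37 x 30 mm, lying on the lane at the start. Origin at about its middle, at half its height. It may be absent.
- scrap3: Chunky white offcut, block 40 x 36 x 36 mm, lying on the lane at the start. Origin at about its middle, at half its height. It may be absent.
- tape: Cardboard roll, 90 mm across, 45 mm high; not part of the job, to be left alone. Origin at its underside (tools: on their length).
- jar: Jar, 64 mm across, 90 mm high; not part of the job, to be left alone. Origin at its underside (tools: on their length).
- driver: Screwdriver lying; not part of the job, to be left alone. Origin at its underside (tools: on their length).
- cup: Grey cup, 80 mm across, 80 mm high; not part of the job, to be left alone. Origin at its underside (tools: on their length).
- carton: Small carton 120 x 90 x 70 mm; not part of the job, to be left alone. Origin at its underside (tools: on their length).
- spanner: Spanner lying; not part of the job, to be left alone. Origin at its underside (tools: on their length).
Things that resemble listed ones, but are neither listed nor needed, are in the scene too. Of the things that look like the mat, the larger one is meant.

How it is judged:
By the outcome, as a careful person would: the job done as asked, in the order asked, and still so for the second after the job is handed in, with the robot touching nothing.
Of slat0, slat1, slat2, slat3 only 3 to 4 are there at a start; the rules pass over those that are not, and their reading is None.
Of scrap0, scrap1, scrap2, scrap3 only 2 to 4 are there at a start; the rules pass over those that are not, and their reading is None.
At some moment in a run one of scrap0, scrap1, scrap2, scrap3 may be knocked a few centimetres aside while the robot is not near it.
It also fails if it takes over 210 s, if anything falls off the work surface, if the arm or the gripper's body presses on something with over 40 N, if the wrist force passes 120 N, or if a joint passes its speed limit or range.

## Working session

There is one attempt and no reset: what is moved stays moved. The work goes in short steps, Python scripts to look and compute and a tool call to move; the robot and the scene stay as the last step left them, time stands still between calls to the robot, and variables do not carry over. Pictures are saved under pics/ and viewed, and the job is handed in when it is done.

Besides the shell and the picture viewer there is one more tool, called after "Call:" as a command line: name --pt "numbers of a row" for each row, then --argument value for the rest. move_arm: Moves the arm, as the interface text tells. Its arguments: {"type":"object","properties":{"commands":{"type":"array"}},"required":["commands"]}

```bash
ls; mkdir -p pics; python3 - <<'E'
from rig import robot, viewer
import cv2
for n in ["scene","top","wrist"]:
    c=viewer.calibration(n); print(n,c)
    cv2.imwrite(f"pics/{n}0.png",viewer.grab_frame(n)[:,:,::-1])
print(robot.sense())
E
```

```text
pics
scene {'K': array([[444.14349772,   0.        , 281.87545695],
       [  0.        , 444.14349772, 209.10822723],
       [  0.        ,   0.        ,   1.        ]]), 'eye': array([ 986.83040178, -834.64607991,  835.55305748]), 'orientation': array([-0.4199351 ,  0.87367936,  0.22494605, -0.09868212])}
top {'K': array([[468.65654166,   0.        , 284.21579355],
       [  0.        , 468.65654166, 209.16216249],
       [  0.        ,   0.        ,   1.        ]]), 'eye': array([ 409.31629436,    7.12615324, 1236.2235745 ]), 'orientation': array([-0.0329379 ,  0.70920298, -0.70328392,  0.03657805])}
wrist {'K': array([[315.74372786,   0.        , 278.66599516],
       [  0.        , 315.74372786, 212.63596287],
       [  0.        ,   0.        ,   1.        ]]), 'eye': array([ 286.29005441, -473.84790313,  383.58077224]), 'orientation': array([ 0.11081183,  0.82936555, -0.5426383 , -0.07360163])}
{'clock': 0.15, 'q': array([-1.24356238e+00,  3.51091294e-01,  1.65223169e+00,  3.72878281e-06,
        1.13906028e+00, -8.46010941e-02]), 'qvel': array([ 1.63309389e-03,  4.83066381e-04, -2.68853256e-03, -4.35225852e-04,
        7.73067631e-06,  1.06666394e-03]), 'joint_torque': array([ 4.92692798e-04, -4.97468305e+01, -2.85345715e+01,  6.99432660e-02,
        2.46647839e-02, -7.01663589e-05]), 'position': array([ 220.11524293, -503.80021817,  243.25393806]), 'orientation': array([-3.92601862e-04,  9.78873878e-01,  2.04464604e-01, -4.61585595e-05]), 'contact_force': array([0.75220568, 0.79596681, 0.40309803]), 'moment': array([0.00242222, 0.00394218, 0.00950611]), 'gripper_width': 93.14946223237526}
```

View pics/scene0.png

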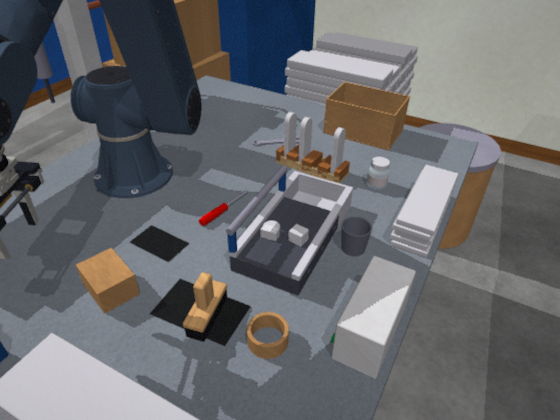

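View pics/top0.png

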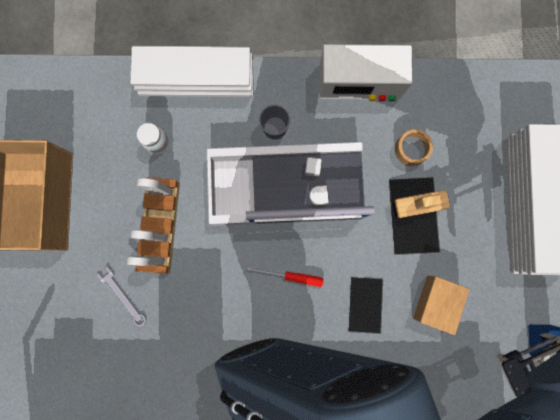

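View pics/wrist0.png

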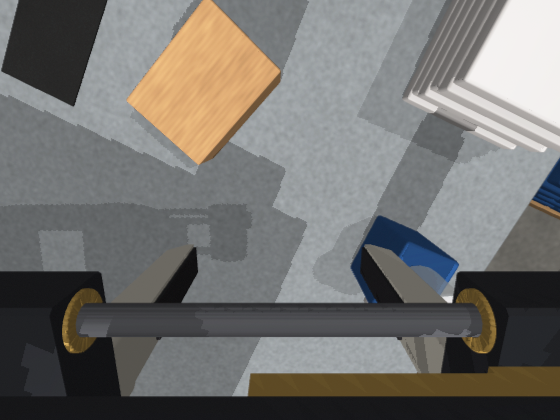

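```bash
cat > h.py <<'E'
import numpy as np, cv2
from scipy.spatial.transform import Rotation as R
from rig import robot, viewer
def rot(q): return R.from_quat([q[1],q[2],q[3],q[0]])
def cal(n):
    c=viewer.calibration(n); return c['K'],c['eye'],rot(c['orientation']).as_matrix()
def ray(c,px):
    K,e,M=c; d=M@np.linalg.inv(K)@np.array([px[0],px[1],1.]); return e,d/np.linalg.norm(d)
def atz(c,px,z):
    e,d=ray(c,px); return e+d*(z-e[2])/d[2]
def proj(c,P):
    K,e,M=c; p=(np.atleast_2d(P)-e)@M@K.T; return p[:,:2]/p[:,2:]
def tri(obs):
    A=np.zeros((3,3));b=np.zeros(3)
    for c,px in obs:
        e,d=ray(c,px);N=np.eye(3)-np.outer(d,d);A+=N;b+=N@e
    X=np.linalg.solve(A,b); return X
def snap(n,name,crop=None,s=1):
    im=viewer.grab_frame(n)[:,:,::-1].copy()
    if crop: x0,y0,x1,y1=crop; im=im[y0:y1,x0:x1]
    if s!=1: im=cv2.resize(im,None,fx=s,fy=s,interpolation=cv2.INTER_CUBIC)
    cv2.imwrite(f"pics/{name}.png",im)
def frame(o,yaw,pts):
    r=R.from_euler('z',yaw).as_matrix(); return np.asarray(o)+np.atleast_2d(pts)@r.T
E
python3 - <<'E'
import cv2
t=cv2.imread('pics/top0.png')
cv2.imwrite('pics/t_bed.png',cv2.resize(t[130:240,195:395],None,fx=4,fy=4,interpolation=cv2.INTER_CUBIC))
cv2.imwrite('pics/t_mat.png',cv2.resize(t[120:340,340:480],None,fx=2.7,fy=2.7,interpolation=cv2.INTER_CUBIC))
cv2.imwrite('pics/t_rack.png',cv2.resize(t[160:290,120:200],None,fx=4.5,fy=4.5,interpolation=cv2.INTER_CUBIC))
t=cv2.imread('pics/scene0.png')
cv2.imwrite('pics/s_bed.png',cv2.resize(t[100:290,220:370],None,fx=3.1,fy=3.1,interpolation=cv2.INTER_CUBIC))
cv2.imwrite('pics/s_mat.png',cv2.resize(t[220:360,130:300],None,fx=4,fy=4,interpolation=cv2.INTER_CUBIC))
E
```

```text
(no output)
```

View pics/t_bed.png

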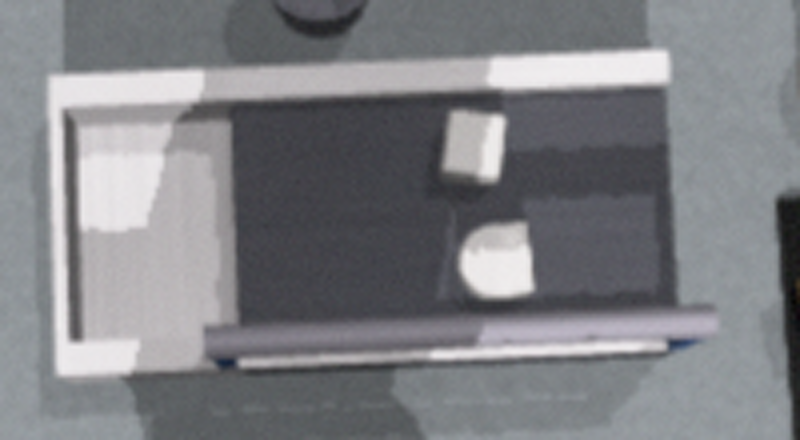

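View pics/t_mat.png

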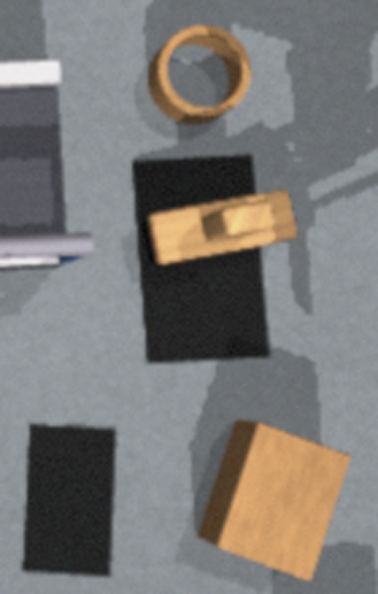

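View pics/t_rack.png

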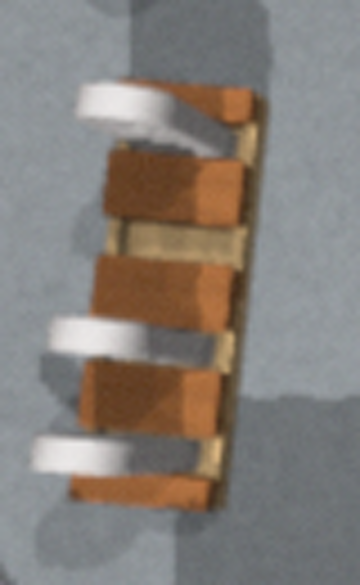

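View pics/s_bed.png

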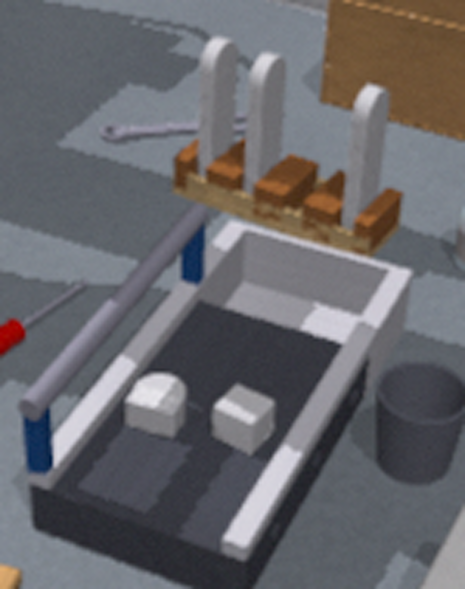

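View pics/s_mat.png

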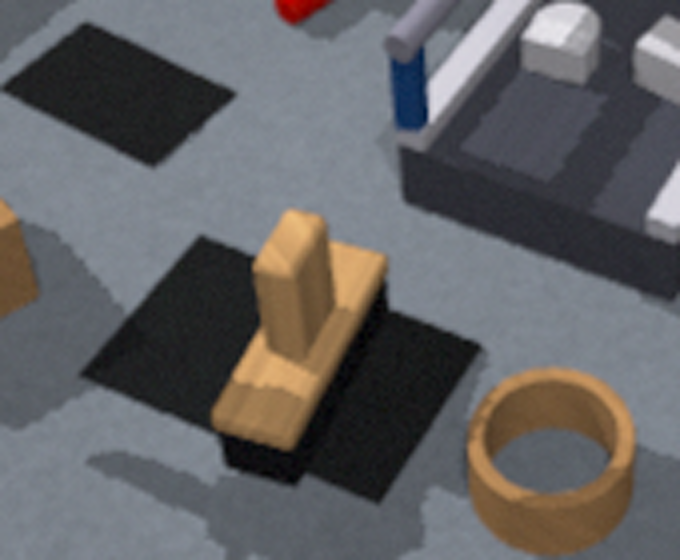

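```bash
cat > fit.py <<'E'
from h import *
from scipy.optimize import least_squares
T=cal('top');S=cal('scene')
def up(p,x0,y0,s): return [(p[0]+.5)/s-.5+x0,(p[1]+.5)/s-.5+y0]
tb=lambda p:up(p,195,130,4); sb=lambda p:up(p,220,100,3.1)
tm=lambda p:up(p,340,120,2.7); sm=lambda p:up(p,130,220,4); tr=lambda p:up(p,120,160,4.5)
def fit(obs,z0,x0,free=()):
    def res(v):
        return np.concatenate([(proj(c,frame([v[0],v[1],z0],v[2],P))[0]-px) for c,px,P in obs])
    s=least_squares(res,x0,loss='soft_l1'); return s.x,res(s.x).reshape(-1,2)
bed=[(T,tb((670,52)),(95,-150,70)),(T,tb((668,86)),(75,-150,70)),(T,tb((48,77)),(95,245,70)),(T,tb((57,377)),(-95,245,70)),
 (S,sb((224,545)),(75,-150,70)),(S,sb((246,553)),(95,-150,70)),(S,sb((411,268)),(95,245,70)),
 (T,tb((232,104)),(75,130,55)),(T,tb((676,306)),(-75,-150,55))]
v,r=fit(bed,0,[560,100,0]);print('bed',v,np.degrees(v[2]));print(r.round(1).tolist())
mat=[(T,tm((134,160)),(100,60,4)),(T,tm((252,155)),(100,-60,4)),(T,tm((270,355)),(-100,-60,4)),(T,tm((148,361)),(-100,60,4)),
 (S,sm((200,236)),(-100,60,4)),(S,sm((82,374)),(-100,-60,4)),(S,sm((482,346)),(100,60,4)),(S,sm((379,501)),(100,-60,4))]
v,r=fit(mat,0,[500,-300,0]);print('mat',v,np.degrees(v[2]));print(r.round(1).tolist())
br=[(T,tm((148,212)),(24,67,51)),(T,tm((158,265)),(-24,67,51)),(T,tm((296,238)),(-24,-67,51)),(T,tm((289,191)),(24,-67,51)),
 (S,sm((388,258)),(24,67,51)),(S,sm((293,447)),(24,-67,51)),(S,sm((213,418)),(-24,-67,51)),
 (S,sm((255,268)),(-13,-23,125)),(S,sm((295,270)),(13,-23,125))]
v,r=fit(br,4,[500,-300,0]);print('brush',v,np.degrees(v[2]));print(r.round(1).tolist())
E
python3 fit.py
```

```text
bed [ 5.95876692e+02 -5.00031874e+01  5.94660091e-02] 3.4071513480347506
[[-0.3, -1.5], [0.7, -2.2], [-0.4, -0.1], [0.0, -0.2], [-0.8, -1.3], [0.0, -1.0], [-0.1, 0.6], [-0.3, -0.0], [1.7, 2.2]]
mat [ 5.19685599e+02 -3.41459663e+02  6.11992676e-02] 3.5064597404952256
[[-0.9, -0.6], [0.2, -1.1], [-0.0, 0.1], [-0.4, 0.3], [-0.3, -0.6], [-1.4, 0.1], [0.3, -0.4], [-0.2, 0.9]]
brush [ 5.46344372e+02 -3.49440685e+02  2.04014303e-01] 11.689158510436112
[[0.1, 0.0], [0.6, -1.2], [0.9, -1.4], [-0.8, -2.3], [0.4, -1.4], [-0.2, -2.4], [-1.1, -0.9], [-1.6, -0.8], [-0.1, 1.6]]
```

```bash
cat >> fit.py <<'E'
def overlay(name,src,c,o,yaw,polys,crop,s):
    im=cv2.imread(src);x0,y0,x1,y1=crop
    im=cv2.resize(im[y0:y1,x0:x1],None,fx=s,fy=s,interpolation=cv2.INTER_CUBIC)
    for P,col in polys:
        q=(proj(c,frame(o,yaw,P))-[x0,y0]+.5)*s-.5
        cv2.polylines(im,[np.round(q).astype(int)],False,col,1)
    cv2.imwrite(f'pics/{name}.png',im)
def rect(xa,xb,ya,yb,z): return [(xa,ya,z),(xb,ya,z),(xb,yb,z),(xa,yb,z),(xa,ya,z)]
BED=[(rect(75,95,-150,130,70),(0,255,0)),(rect(-95,-75,-150,130,70),(0,255,0)),(rect(-75,75,-150,130,55),(0,0,255)),(rect(-75,75,130,235,6),(255,255,0)),
 (rect(-95,95,130,245,70),(255,0,255)),([(-85,-154,140),(-85,146,140)],(0,255,255)),(rect(-95,95,-150,130,0),(255,0,0))]
if __name__=='__main__':
    import sys
    a=[float(x) for x in sys.argv[1:4]]
    overlay('ov_t','pics/top0.png',T,[a[0],a[1],0],a[2],BED,(195,130,395,240),4)
    overlay('ov_s','pics/scene0.png',S,[a[0],a[1],0],a[2],BED,(210,150,370,300),4)
E
python3 fit.py 595.9 -50 0.0595 >/dev/null
```

```text
(no output)
```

View pics/ov_t.png

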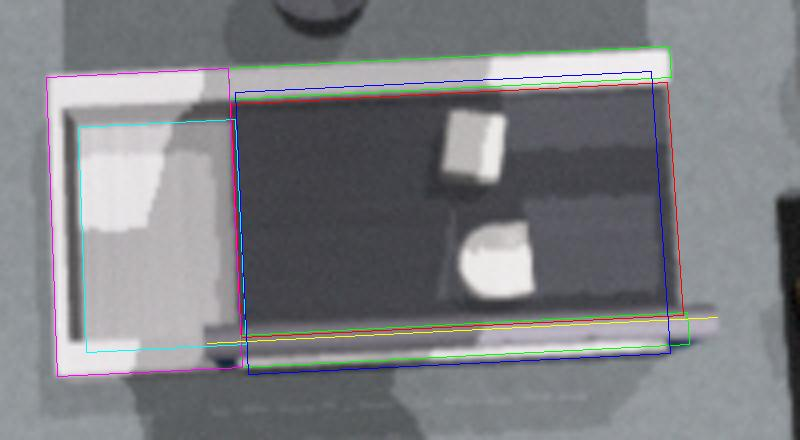

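View pics/ov_s.png

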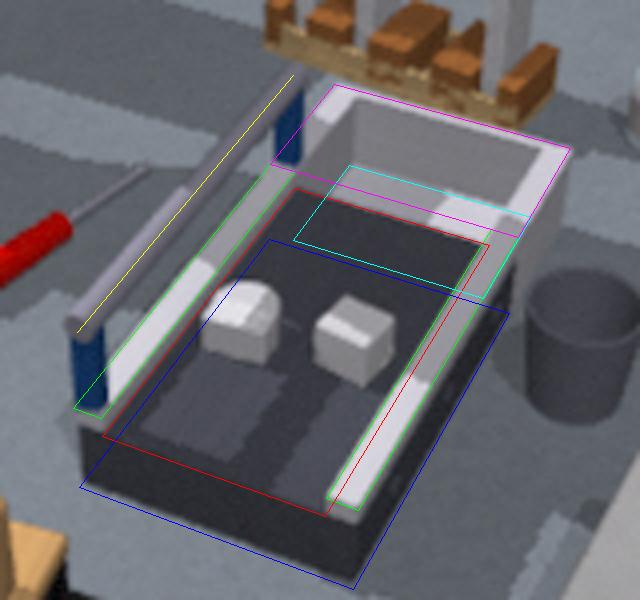

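```bash
cat > fit2.py <<'E'
from fit import *
bed=[(T,tb((670,52)),(95,-150,70)),(T,tb((668,87)),(75,-150,70)),(T,tb((48,77)),(95,245,70)),(T,tb((57,377)),(-95,245,70)),
 (S,sb((224,545)),(75,-150,70)),(S,sb((246,553)),(95,-150,70)),(S,sb((411,268)),(95,245,70)),
 (T,tb((232,104)),(75,130,55)),(T,tb((718,322)),(-85,-154,140)),(T,tb((205,339)),(-85,146,140)),(T,tb((667,352)),(-95,-150,70)),
 (S,up((82,485),210,150,4),(-95,-150,0)),(S,up((355,585),210,150,4),(95,-150,0)),(S,up((76,326),210,150,4),(-85,-154,140))]
v,r=fit(bed,0,[560,100,0]);print('bed',v,np.degrees(v[2]));print(r.round(1).tolist())
overlay('ov_t','pics/top0.png',T,[v[0],v[1],0],v[2],BED,(195,130,395,240),4)
overlay('ov_s','pics/scene0.png',S,[v[0],v[1],0],v[2],BED,(210,150,370,300),4)
E
python3 fit2.py |tail -2
```

```text
bed [ 5.95003397e+02 -4.91253800e+01  5.42022913e-02] 3.1055625298824463
[[-0.4, -0.8], [0.6, -1.9], [-0.6, -0.2], [-0.6, -0.4], [-1.3, -1.7], [-0.5, -1.4], [0.1, 0.6], [-0.5, 0.0], [-0.9, -0.6], [-0.1, 0.9], [5.1, -1.3], [-1.0, -0.0], [-1.0, 0.6], [-0.1, 0.9]]
```

View pics/ov_t.png

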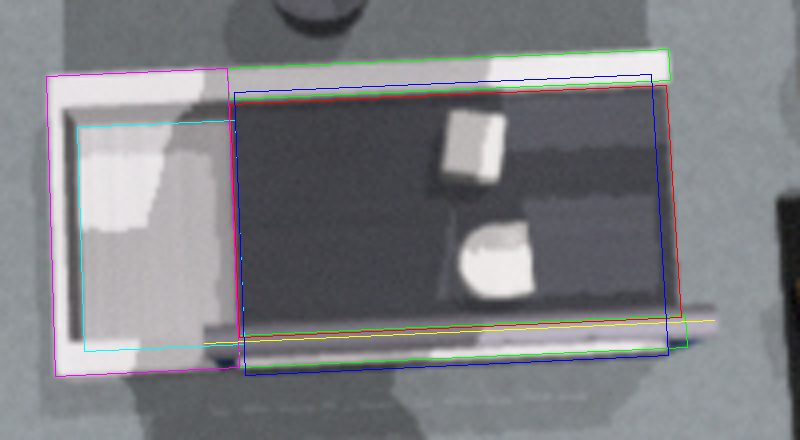

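View pics/ov_s.png

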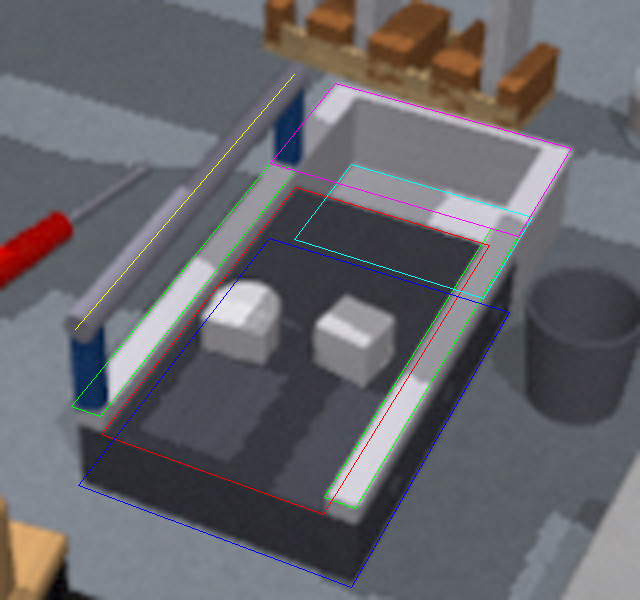

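```bash
cat >> h.py <<'E'
def tool(yang,tilt=0.,axis=None):
    # tool z down, tool y at world angle yang (deg); then tilt (deg) about world axis
    a=np.radians(yang); y=np.array([np.cos(a),np.sin(a),0]); z=np.array([0,0,-1.]); x=np.cross(y,z)
    M=R.from_matrix(np.stack([x,y,z],1))
    if tilt: M=R.from_rotvec(np.radians(tilt)*np.asarray(axis))*M
    return M
def rel(pos,M):
    s=robot.sense(); M0=rot(s['orientation'])
    d=M0.inv().apply(np.asarray(pos)-s['position'])/200; t=np.degrees((M0.inv()*M).as_rotvec())/45
    print('clk',s['clock'],'pos',s['position'].round(1),'yang',np.degrees(np.arctan2(*M0.as_matrix()[[1,0],1])).round(1),'w',round(s['gripper_width'],1))
    print('shift',d.round(3),'turn',t.round(3),'mm',np.linalg.norm(d*200).round(),'deg',np.linalg.norm(t*45).round())
E
python3 - <<'E'
from h import *
rel([546,-349,260],tool(11.7)); print(cal('wrist')[2])
E
```

```text
clk 0.15 pos [ 220.1 -503.8  243.3] yang -66.4 w 93.1
shift [ 1.803 -0.057 -0.084] turn [-1.000e-03 -1.000e-03 -1.736e+00] mm 361.0 deg 78.0
[[ 0.40025301 -0.88379313 -0.24229574]
 [-0.91640317 -0.38648818 -0.1040775 ]
 [-0.00166146  0.26369792 -0.96460388]]
```

Call:
move_arm --pt "0.9 -0.03 -0.04 0 0 -0.87 100" --pt "0.9 -0.03 -0.04 0 0 -0.87 100" --pt "0.9 -0.03 -0.04 0 0 -0.87 100" --pt "0.9 -0.03 -0.04 0 0 -0.87 100" --pt "0.9 -0.03 -0.04 0 0 -0.87 100" --pt "0.9 -0.03 -0.04 0 0 -0.87 100"

```text
clock: 0.75
position: [383.3, -425.9, 251.3]
orientation: [-0.0, 0.853, 0.522, -0.0]
contact_force: [-0.4, -0.5, -0.5]
gripper_width: 93.0
```

```bash
python3 - <<'E'
from h import *
rel([546,-349,260],tool(11.7))
E
```

```text
clk 0.75 pos [ 383.3 -425.9  251.3] yang -27.1 w 93.0
shift [ 0.713  0.549 -0.044] turn [-0.001 -0.    -0.862] mm 180.0 deg 39.0
```

Call:
move_arm --pt "0.71 0.55 -0.05 0 0 -0.86 100" --pt "0.71 0.55 -0.05 0 0 -0.86 100" --pt "0.71 0.55 -0.05 0 0 -0.86 100" --pt "0.71 0.55 -0.05 0 0 -0.86 100" --pt "0.71 0.55 -0.05 0 0 -0.86 100" --pt "0.71 0.55 -0.05 0 0 -0.86 100" --pt "0.71 0.55 -0.05 0 0 -0.86 100"

```text
clock: 1.45
position: [544.8, -351.2, 261.4]
orientation: [-0.0, 0.635, 0.772, -0.0]
contact_force: [0.1, 0.4, 0.4]
gripper_width: 92.9
```

```bash
python3 - <<'E'
from h import *
rel([546,-349,260],tool(11.7))
print(cal('wrist'))
snap('wrist','w1'); snap('top','t1')
E
```

```text
clk 1.45 pos [ 544.8 -351.2  261.4] yang 11.2 w 92.9
shift [0.01  0.008 0.007] turn [-0.001 -0.    -0.012] mm 3.0 deg 1.0
(array([[315.74372786,   0.        , 278.66599516],
       [  0.        , 315.74372786, 212.63596287],
       [  0.        ,   0.        ,   1.        ]]), array([ 530.45450359, -278.99812032,  401.86280046]), array([[ 0.9811056 ,  0.1873051 ,  0.0484623 ],
       [ 0.19346008, -0.94687244, -0.25691589],
       [-0.00223404,  0.26143714, -0.96521792]]))
```

View pics/w1.png

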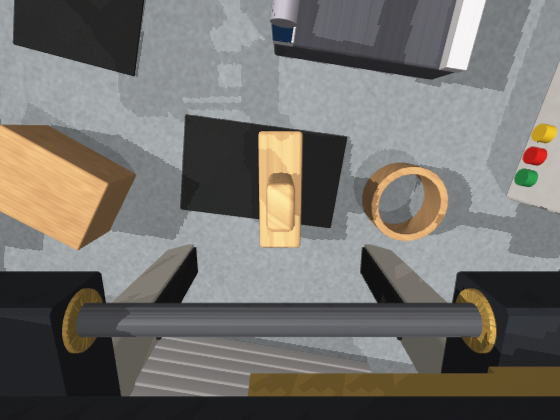

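```bash
cat > e.py <<'E'
from h import *
W=cal('wrist')
P=[atz(W,p,55) for p in [(259,132),(301,132),(300,247),(261,247)]]
for p in P: print(p.round(1))
print(np.mean(P,0).round(1), [np.linalg.norm(P[i]-P[(i+1)%4]).round(1) for i in range(4)])
d=P[0]-P[3]+P[1]-P[2]; print(np.degrees(np.arctan2(-d[0],d[1])))
for q in [(266,175),(294,175),(294,230),(267,230)]: print('grip',atz(W,q,129).round(1))
for p in [(187,115),(347,137),(332,228),(181,208)]: print('mat',atz(W,p,4).round(1))
for p in [(275,54),(437,79)]: print('bed -y bottom?',atz(W,p,0).round(1),atz(W,p,55).round(1))
T=cal('top');S=cal('scene')
# triangulated check of back corners top+scene+wrist
tm=lambda p:[(p[0]+.5)/2.7-.5+340,(p[1]+.5)/2.7-.5+120]; sm=lambda p:[(p[0]+.5)/4-.5+130,(p[1]+.5)/4-.5+220]
print(tri([(T,tm((148,212))),(W,(259+42,132)),(S,sm((388,258)))]).round(1), tri([(T,tm((289,191))),(W,(300,247)),(S,sm((293,447)))]).round(1))
print(tri([(T,tm((158,265))),(W,(259,132))]).round(1))
E
python3 e.py
```

```text
[ 510.1 -288.3   55. ]
[ 554.  -279.6   55. ]
[ 580.6 -407.6   55. ]
[ 535.7 -416.5   55. ]
[ 545.1 -348.    55. ] [np.float64(44.7), np.float64(130.8), np.float64(45.8), np.float64(130.8)]
11.530066951421349
grip [ 526.8 -320.7  129. ]
grip [ 550.7 -316.   129. ]
grip [ 561.  -365.1  129. ]
grip [ 537.  -369.9  129. ]
mat [ 418.4 -287.     4. ]
mat [ 614.  -274.5    4. ]
mat [ 623.9 -392.     4. ]
mat [ 424.6 -403.7    4. ]
bed -y bottom? [ 509.5 -199.8    0. ] [ 512.3 -210.6   55. ]
bed -y bottom? [ 702.6 -189.1    0. ] [ 679.  -201.4   55. ]
[ 555.5 -279.7   50.5] [ 581.2 -412.    47. ]
[ 508.3 -289.3   43.9]
```

```bash
python3 - <<'E'
from h import *
rel([545.5,-348.5,100],tool(11.6))
E
```

```text
clk 1.55 pos [ 544.7 -351.3  261.7] yang 11.2 w 93.1
shift [0.013 0.007 0.808] turn [-0.    -0.    -0.009] mm 162.0 deg 0.0
```

Call:
move_arm --pt "0.013 0.007 0.25 0 0 -0.009 100" --pt "0.013 0.007 0.5 0 0 -0.009 100" --pt "0.013 0.007 0.7 0 0 -0.009 100" --pt "0.013 0.007 0.808 0 0 -0.009 100" --pt "0.013 0.007 0.808 0 0 -0.009 100" --pt "0.013 0.007 0.808 0 0 -0.009 0" --pt "0.013 0.007 0.808 0 0 -0.009 0" --pt "0.013 0.007 0.808 0 0 -0.009 0" --pt "0.013 0.007 0.808 0 0 -0.009 0" --pt "0.013 0.007 0.808 0 0 -0.009 0" --pt "0.013 0.007 0.808 0 0 -0.009 0" --pt "0.013 0.007 0.808 0 0 -0.009 0"

```text
clock: 2.75
position: [546.4, -347.8, 100.1]
orientation: [0.0, 0.63, 0.776, 0.0]
contact_force: [-0.6, -0.5, 0.3]
gripper_width: 41.4
```

```bash
python3 - <<'E'
from h import *
print(robot.sense())
E
```

```text
{'clock': 2.75, 'q': array([-6.38645839e-01,  6.87425876e-01,  1.48893761e+00,  1.42354893e-05,
        9.65153226e-01, -8.45455277e-01]), 'qvel': array([-0.00048291,  0.00224645, -0.00079851,  0.00041275, -0.0005427 ,
       -0.00037625]), 'joint_torque': array([-2.20360453e-03, -6.44473314e+01, -2.52475601e+01,  3.36161011e-02,
        7.03658257e-02,  1.00940804e-03]), 'position': array([ 546.41093716, -347.75947028,  100.09746427]), 'orientation': array([3.76814121e-05, 6.30344967e-01, 7.76315156e-01, 7.49183412e-06]), 'contact_force': array([-0.56664978, -0.47280437,  0.30127993]), 'moment': array([-0.02502461, -0.14647274,  0.0218711 ]), 'gripper_width': 41.41701095966462}
```

Call:
move_arm --pt "0 0 0 0 0 0 0" --pt "0 0 0 0 0 0 0" --pt "0 0 0 0 0 0 0" --pt "0 0 0 0 0 0 0" --pt "0 0 0 0 0 0 0" --pt "0 0 0 0 0 0 0" --pt "0 0 -0.1 0 0 0 0" --pt "0 0 -0.25 0 0 0 0" --pt "0 0 -0.4 0 0 0 0" --pt "0 0 -0.6 0 0 0 0" --pt "0 0 -0.7 0 0 0 0" --pt "0 0 -0.7 0 0 0 0"

```text
clock: 3.95
position: [547.2, -348.4, 242.9]
orientation: [0.002, 0.63, 0.776, 0.0]
contact_force: [0.4, -0.2, -2.9]
gripper_width: 26.0
```

```bash
python3 - <<'E'
from h import *
rel([600,-260,240],tool(93.2))
snap('scene','s2'); snap('wrist','w2')
E
```

```text
clk 3.95 pos [ 547.2 -348.4  242.9] yang 11.9 w 26.0
shift [0.378 0.349 0.014] turn [ 0.     0.007 -1.808] mm 103.0 deg 81.0
```

View pics/s2.png

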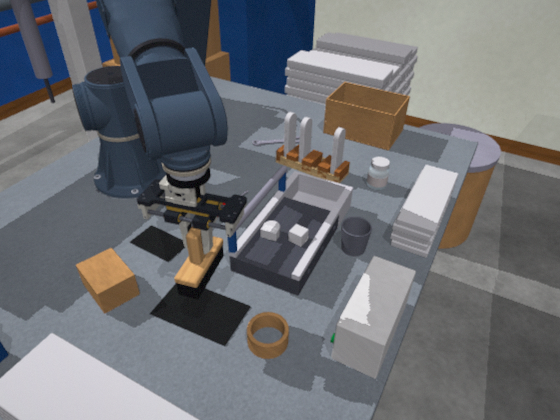

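View pics/w2.png

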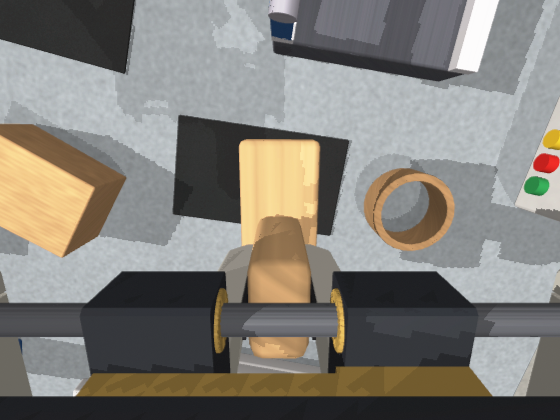

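Call:
move_arm --pt "0.19 0.17 0 0 0 -0.9 0" --pt "0.19 0.17 0 0 0 -0.9 0" --pt "0.19 0.17 0 0 0 -0.9 0" --pt "0.19 0.17 0 0 0 -0.9 0" --pt "0.19 0.17 0 0 0 -0.9 0" --pt "0.19 0.17 0 0 0 -0.9 0"

```text
clock: 4.65
position: [571.3, -303.2, 237.7]
orientation: [-0.002, 0.322, 0.947, 0.0]
contact_force: [-0.6, -0.0, -3.7]
gripper_width: 26.0
```

```bash
python3 - <<'E'
from h import *
rel([603,-240,240],tool(93.2))
E
```

```text
clk 4.65 pos [ 571.3 -303.2  237.7] yang 52.4 w 26.0
shift [ 0.067  0.347 -0.011] turn [ 0.001 -0.004 -0.906] mm 71.0 deg 41.0
```

Call:
move_arm --pt "0.067 0.347 -0.01 0 0 -0.906 0" --pt "0.067 0.347 -0.01 0 0 -0.906 0" --pt "0.067 0.347 -0.01 0 0 -0.906 0" --pt "0.067 0.347 -0.01 0 0 -0.906 0" --pt "0.067 0.347 -0.01 0 0 -0.906 0" --pt "0.067 0.347 -0.01 0 0 -0.906 0" --pt "0.067 0.347 -0.01 0 0 -0.906 0"

```text
clock: 5.35
position: [603.4, -240.4, 241.1]
orientation: [-0.001, -0.025, 1.0, 0.0]
contact_force: [0.8, 0.1, -3.3]
gripper_width: 25.6
```

```bash
python3 - <<'E'
from h import *
rel([603,-200,160],tool(93.2))
snap('top','t3',(195,130,395,260),4); snap('wrist','w3')
E
```

```text
clk 5.35 pos [ 603.4 -240.4  241.1] yang 92.8 w 25.6
shift [-0.009  0.201  0.405] turn [ 0.001 -0.002 -0.009] mm 91.0 deg 0.0
```

View pics/t3.png

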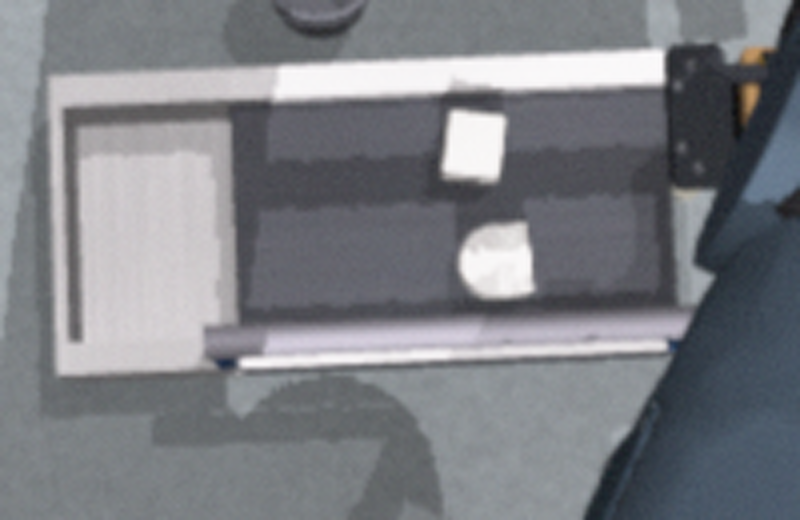

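View pics/w3.png

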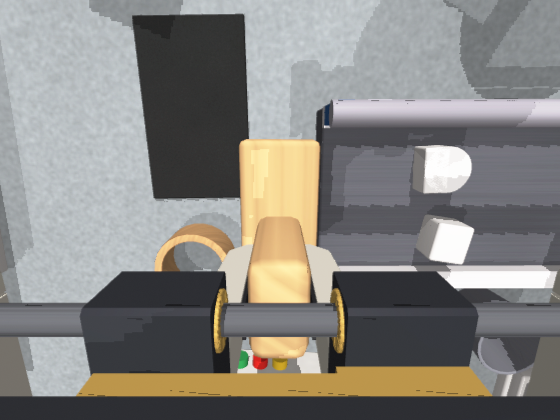

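```bash
python3 - <<'E'
from h import *
im=cv2.imread('pics/w3.png'); W=cal('wrist')
cv2.imwrite('pics/w3c.png',cv2.resize(im[85:300,300:560],None,fx=3,fy=2.75,interpolation=cv2.INTER_CUBIC))
E
```

```text
(no output)
```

View pics/w3c.png

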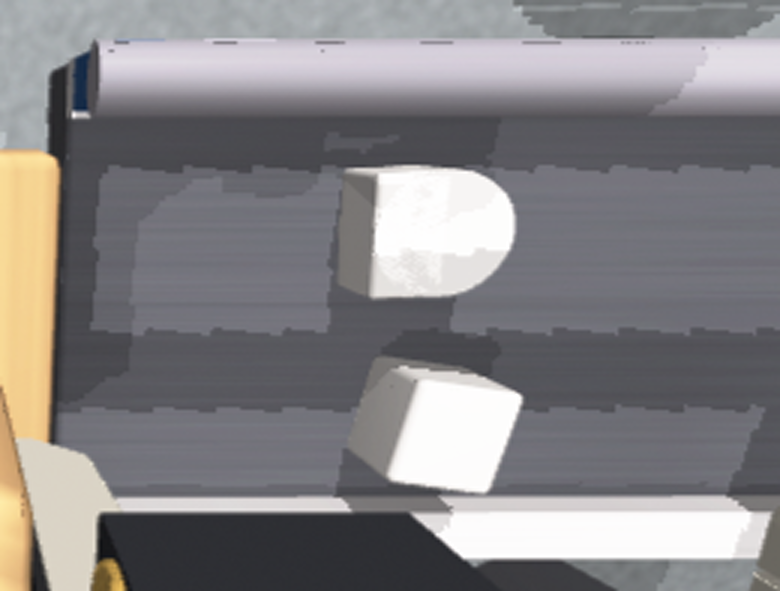

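```bash
python3 - <<'E'
from h import *
W=cal('wrist'); f=lambda x,y:((x+.5)/3-.5+300,(y+.5)/2.75-.5+85)
e,M=W[1],W[2]
def line(n,pts,z):
    P=[atz(W,f(*p),z) for p in pts]; d=P[1]-P[0]; print(n,[p.round(1).tolist() for p in P],'ang',np.degrees(np.arctan2(-d[0],d[1])).round(2))
line('rail t',[(100,40),(775,39)],140); line('rail b',[(100,117),(775,117)],140)
line('lip in',[(450,512),(740,514)],70);line('lip out',[(450,557),(740,558)],70)
line('lane/lip',[(130,494),(730,492)],55)
line('end',[(68,130),(55,490)],55)
line('rail end',[(95,40),(97,117)],140)
for n,p,z in [('s1',(345,298),55),('s1',(372,298),83),('s0',(390,485),55)]: print(n,atz(W,f(*p),z))
E
```

```text
rail t [[508.8, -204.8, 140.0], [500.3, -42.2, 140.0]] ang 2.99
rail b [[528.3, -202.9, 140.0], [519.9, -36.6, 140.0]] ang 2.9
lip in [[670.0, -51.6, 70.0], [665.6, 52.7, 70.0]] ang 2.42
lip out [[689.4, -47.9, 70.0], [684.5, 57.8, 70.0]] ang 2.65
lane/lip [[674.8, -163.5, 55.0], [662.7, 60.5, 55.0]] ang 3.11
end [[532.6, -199.1, 55.0], [674.5, -191.6, 55.0]] ang -87.0
rail end [[508.9, -206.0, 140.0], [528.4, -203.7, 140.0]] ang -83.18
s1 [589.90167708 -96.36121736  55.        ]
s1 [ 584.39348214 -100.26399179   83.        ]
s0 [666.00248802 -67.01574632  55.        ]
```

```bash
cat >> h.py <<'E'
BO=np.array([595.3,-46.3,0]);BY=np.radians(3.0)
def bed(x,y,z): return frame(BO,BY,(x,y,z))[0]
E
python3 - <<'E'
from h import *
rel(bed(0,-120,200),tool(93))
E
```

```text
clk 5.45 pos [ 603.5 -240.5  241.5] yang 92.9 w 26.1
shift [-0.009  0.372  0.208] turn [ 0.    -0.001 -0.002] mm 85.0 deg 0.0
```

Call:
move_arm --pt "-0.01 0.2 0.08 0 0 0 0" --pt "-0.01 0.372 0.15 0 0 0 0" --pt "-0.01 0.372 0.21 0 0 0 0" --pt "-0.01 0.372 0.21 0 0 0 0" --pt "-0.01 0.372 0.21 0 0 0 0"

```text
clock: 5.95
position: [601.8, -166.8, 200.3]
orientation: [0.0, -0.026, 1.0, -0.0]
contact_force: [-0.2, 0.3, -2.9]
gripper_width: 25.9
```

```bash
python3 - <<'E'
from h import *
rel(bed(0,-120,153),tool(93)); print(robot.sense()['contact_force'])
rel(bed(0,130,153),tool(93))
snap('scene','s4',(180,100,400,320),2.7)
E
```

```text
clk 5.95 pos [ 601.8 -166.8  200.3] yang 93.0 w 25.9
shift [0.001 0.003 0.237] turn [-0.     0.     0.001] mm 47.0 deg 0.0
[-0.16793239  0.28486312 -2.9497462 ]
clk 5.95 pos [ 601.8 -166.8  200.3] yang 93.0 w 25.9
shift [0.    1.253 0.236] turn [-0.     0.     0.001] mm 255.0 deg 0.0
```

View pics/s4.png

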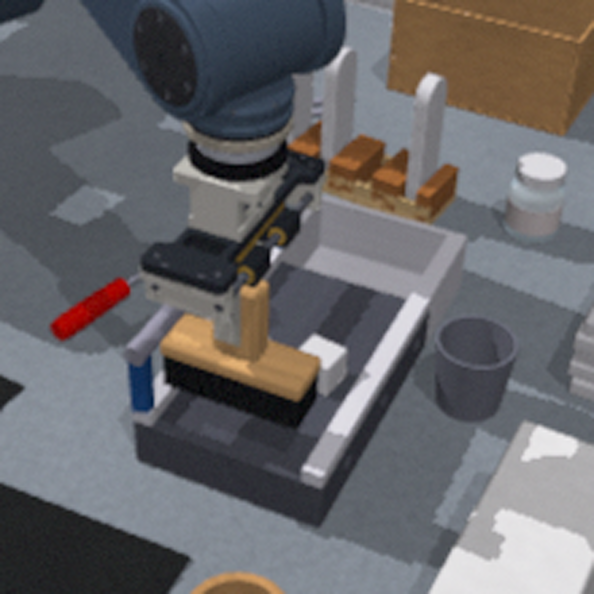

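Call:
move_arm --pt "0 0 0.08 0 0 0 0" --pt "0 0 0.15 0 0 0 0" --pt "0 0 0.2 0 0 0 0" --pt "0 0 0.22 0 0 0 0" --pt "0 0 0.235 0 0 0 0" --pt "0 0 0.235 0 0 0 0"

```text
clock: 6.6
position: [601.7, -166.1, 153.0]
orientation: [-0.0, -0.027, 1.0, -0.0]
contact_force: [-0.1, 1.1, -2.6]
gripper_width: 26.1
```

```bash
python3 - <<'E'
from h import *
rel(bed(0,130,153),tool(93)); print(robot.sense()['contact_force'])
snap('scene','s5',(180,100,400,320),2.7);snap('wrist','w5')
E
```

```text
clk 6.6 pos [ 601.7 -166.1  153. ] yang 93.1 w 26.1
shift [-0.002  1.25   0.   ] turn [-0.    -0.     0.003] mm 250.0 deg 0.0
[-0.09619826  1.14966615 -2.61773764]
```

View pics/s5.png

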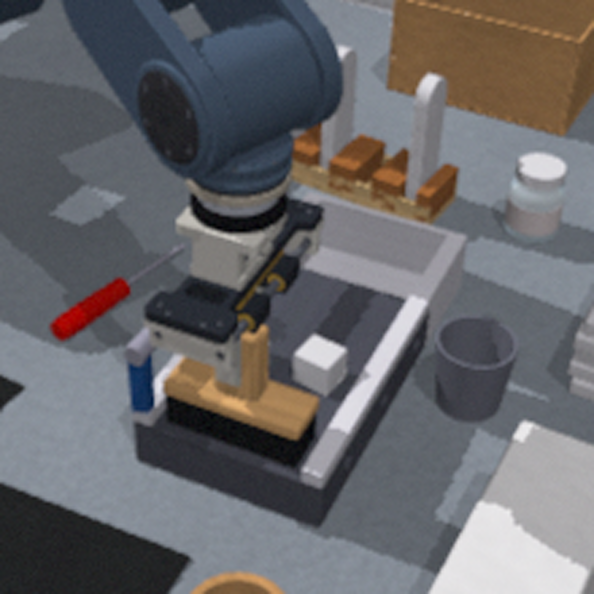

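View pics/w5.png

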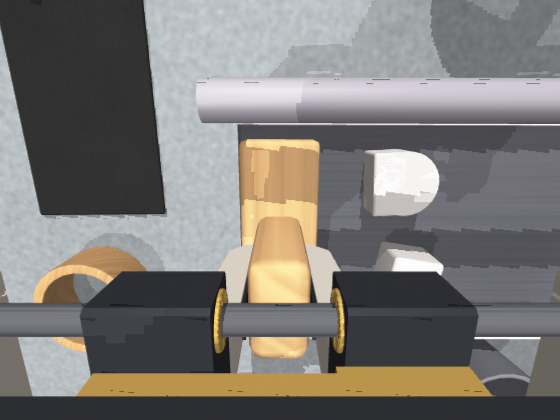

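Call:
move_arm --pt "0 0.06 0 0 0 0 0" --pt "0 0.12 0 0 0 0 0" --pt "0 0.18 0 0 0 0 0" --pt "0 0.24 0 0 0 0 0" --pt "0 0.3 0 0 0 0 0" --pt "0 0.36 0 0 0 0 0" --pt "0 0.42 0 0 0 0 0" --pt "0 0.48 0 0 0 0 0" --pt "0 0.54 0 0 0 0 0" --pt "0 0.6 0 0 0 0 0" --pt "0 0.64 0 0 0 0 0" --pt "0 0.64 0 0 0 0 0"

```text
clock: 7.9
position: [594.5, -37.1, 152.9]
orientation: [-0.0, -0.028, 1.0, 0.0]
contact_force: [0.3, -0.9, -2.6]
gripper_width: 25.9
```

```bash
python3 - <<'E'
from h import *
rel(bed(0,130,153),tool(93)); print(robot.sense()['contact_force'])
snap('wrist','w6')
E
```

```text
clk 7.9 pos [594.5 -37.1 152.9] yang 93.2 w 25.9
shift [-0.004  0.604 -0.   ] turn [ 0.001 -0.     0.004] mm 121.0 deg 0.0
[ 0.32027326 -0.89404909 -2.64186494]
```

View pics/w6.png

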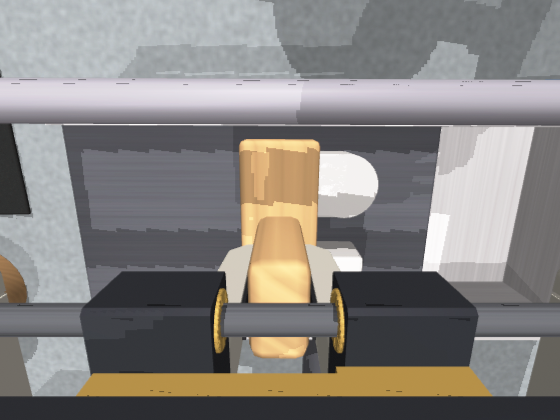

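Both offcuts are moving ahead of the brush; continuing.

Call:
move_arm --pt "0 0.06 0 0 0 0 0" --pt "0 0.12 0 0 0 0 0" --pt "0 0.18 0 0 0 0 0" --pt "0 0.24 0 0 0 0 0" --pt "0 0.3 0 0 0 0 0" --pt "0 0.36 0 0 0 0 0" --pt "0 0.42 0 0 0 0 0" --pt "0 0.48 0 0 0 0 0" --pt "0 0.54 0 0 0 0 0" --pt "0 0.6 0 0 0 0 0" --pt "0 0.64 0 0 0 0 0" --pt "0 0.66 0 0 0 0 0"

```text
clock: 9.15
position: [587.4, 94.5, 153.0]
orientation: [-0.0, -0.028, 1.0, 0.0]
contact_force: [-0.8, -0.2, -2.3]
gripper_width: 26.2
```

```bash
python3 - <<'E'
from h import *
rel(bed(0,130,153),tool(93)); print(robot.sense()['contact_force'])
snap('wrist','w7');snap('top','t7',(195,130,395,260),4)
E
```

```text
clk 9.15 pos [587.4  94.5 153. ] yang 93.2 w 26.2
shift [-0.003 -0.055  0.   ] turn [ 0.    -0.     0.003] mm 11.0 deg 0.0
[-0.76938921 -0.16240202 -2.28955017]
```

View pics/w7.png

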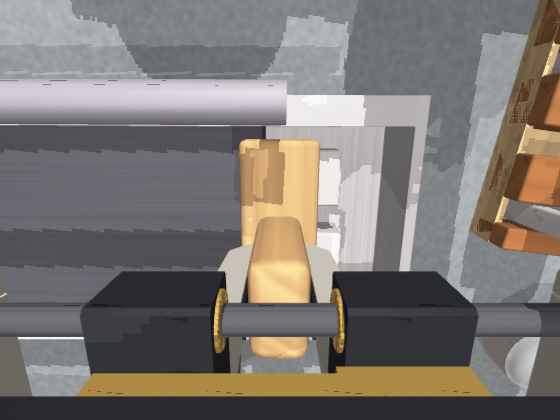

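View pics/t7.png

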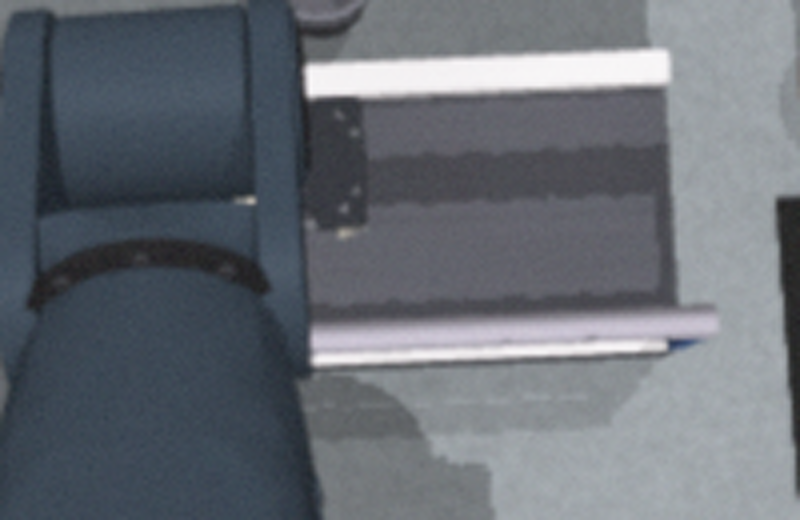

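Call:
move_arm --pt "0 0 -0.1 0 0 0 0" --pt "0 0 -0.25 0 0 0 0" --pt "0 -0.2 -0.4 0 0 0 0" --pt "0 -0.45 -0.4 0 0 0 0" --pt "0 -0.7 -0.4 0 0 0 0" --pt "0 -0.7 -0.4 0 0 0 0"

```text
clock: 9.85
position: [595.1, -51.9, 233.2]
orientation: [0.0, -0.025, 1.0, -0.001]
contact_force: [0.1, 0.7, -3.8]
gripper_width: 25.3
```

```bash
python3 - <<'E'
from h import *
snap('wrist','w8');snap('scene','s8',(180,100,400,320),2.7)
rel([520,-340,240],tool(93))
E
```

```text
clk 9.95 pos [594.9 -47.6 232.9] yang 93.0 w 25.5
shift [ 0.45  -1.441 -0.036] turn [ 0.    -0.    -0.001] mm 302.0 deg 0.0
```

View pics/w8.png

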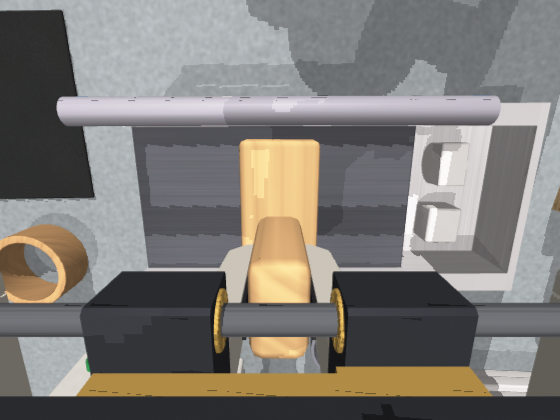

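View pics/s8.png

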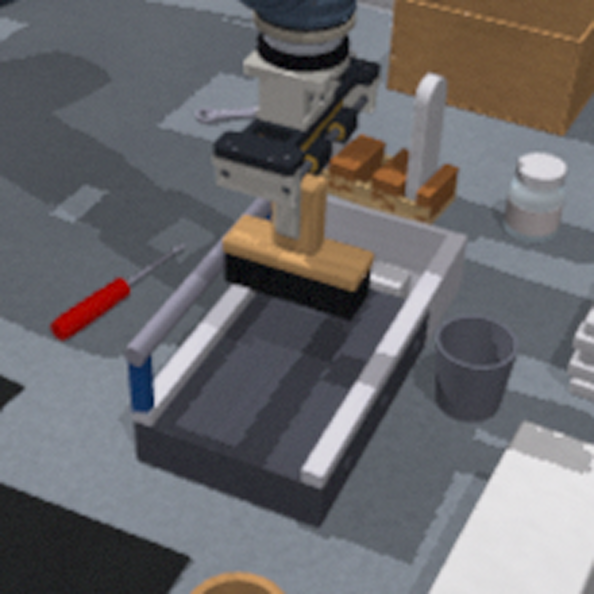

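Call:
move_arm --pt "0 -0.2 -0.2 0 0 0 0" --pt "0 -0.45 -0.2 0 0 0 0" --pt "0 -0.7 -0.2 0 0 0 0" --pt "0.05 -0.95 -0.2 0 0 0 0" --pt "0.2 -1 -0.2 0 0 0 0" --pt "0.3 -1 -0.2 0 0 0 0" --pt "0.3 -1 -0.2 0 0 0 0"

```text
clock: 10.65
position: [544.6, -248.8, 273.0]
orientation: [-0.001, -0.027, 1.0, 0.0]
contact_force: [0.7, 0.1, -2.5]
gripper_width: 26.1
```

```bash
python3 - <<'E'
from h import *
rel([520,-340,140],tool(93.2))
E
```

```text
clk 10.65 pos [ 544.6 -248.8  273. ] yang 93.1 w 26.1
shift [ 0.146 -0.449  0.665] turn [ 0.001 -0.001 -0.003] mm 163.0 deg 0.0
```

Call:
move_arm --pt "0.07 -0.23 0 0 0 0 0" --pt "0.146 -0.45 0.15 0 0 0 0" --pt "0.146 -0.45 0.35 0 0 0 0" --pt "0.146 -0.45 0.55 0 0 0 0" --pt "0.146 -0.45 0.66 0 0 0 0" --pt "0.146 -0.45 0.66 0 0 0 0" --pt "0.146 -0.45 0.66 0 0 0 0"

```text
clock: 11.35
position: [522.9, -340.2, 141.8]
orientation: [0.0, -0.028, 1.0, -0.0]
contact_force: [0.5, -0.2, -2.0]
gripper_width: 25.8
```

```bash
python3 - <<'E'
from h import *
rel([520,-340,100.5],tool(93.2))
snap('wrist','w9')
E
```

```text
clk 11.35 pos [ 522.9 -340.2  141.8] yang 93.2 w 25.8
shift [0.015 0.002 0.207] turn [-0.     0.001 -0.   ] mm 41.0 deg 0.0
```

View pics/w9.png

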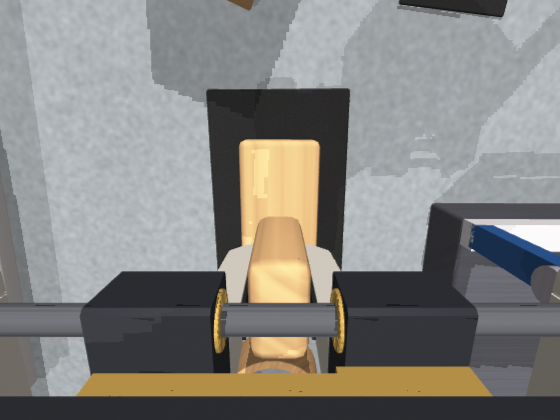

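```bash
python3 - <<'E'
from h import *
T=cal('top')
for p in [(397,147),(432,147),(415,165),(415,130)]: print(atz(T,p,45).round(1),atz(T,p,0).round(1))
E
```

```text
[ 691.3 -289.5   45. ] [ 701.9 -300.7    0. ]
[ 692.1 -380.4   45. ] [ 702.8 -395.     0. ]
[ 644.4 -335.3   45. ] [ 653.3 -348.2    0. ]
[ 736.8 -337.1   45. ] [ 749.1 -350.1    0. ]
```

Call:
move_arm --pt "0.015 0 0.08 0 0 0 0" --pt "0.015 0 0.14 0 0 0 0" --pt "0.015 0 0.18 0 0 0 0" --pt "0.015 0 0.2 0 0 0 0" --pt "0.015 0 0.206 0 0 0 0" --pt "0.015 0 0.206 0 0 0 0"

```text
clock: 12.0
position: [519.0, -340.9, 100.2]
orientation: [0.0, -0.027, 1.0, -0.0]
contact_force: [0.5, 0.3, -3.2]
gripper_width: 25.9
```

```bash
python3 - <<'E'
from h import *
s=robot.sense();print(s['position'],s['contact_force'])
E
```

```text
[ 519.01115646 -340.94379187  100.21654166] [ 0.54369487  0.32194937 -3.15857275]
```

Call:
move_arm --pt "0 0 0.004 0 0 0 0" --pt "0 0 0.006 0 0 0 0" --pt "0 0 0.006 0 0 0 45" --pt "0 0 0.006 0 0 0 60" --pt "0 0 0.006 0 0 0 60" --pt "0 0 0.006 0 0 0 60" --pt "0 0 0.006 0 0 0 60" --pt "0 0 -0.1 0 0 0 60" --pt "0 0 -0.3 0 0 0 60" --pt "0 0 -0.55 0 0 0 100" --pt "0 0 -0.8 0 0 0 100" --pt "0 0 -0.8 0 0 0 100"

```text
clock: 13.2
position: [520.7, -342.3, 267.1]
orientation: [0.004, -0.027, 1.0, -0.004]
contact_force: [0.1, -0.2, -0.7]
gripper_width: 75.2
```

```bash
python3 - <<'E'
from h import *
print(robot.sense()['contact_force'])
snap('scene','s10'); snap('wrist','w10'); rel([520,-340,260],tool(3))
E
```

```text
[ 0.11241823 -0.23914072 -0.65681123]
clk 13.3 pos [ 519.  -341.   260.7] yang 93.1 w 83.2
shift [-0.005  0.004  0.003] turn [0.    0.003 2.003] mm 2.0 deg 90.0
```

View pics/s10.png

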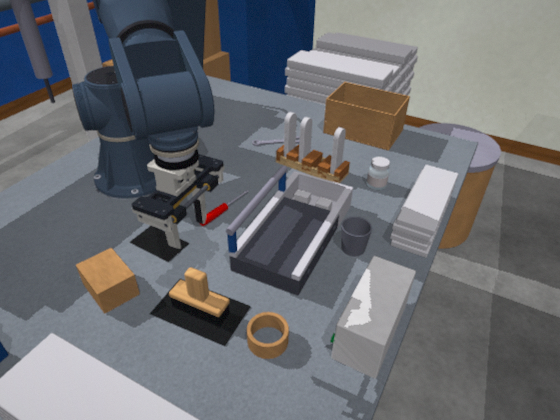

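View pics/w10.png

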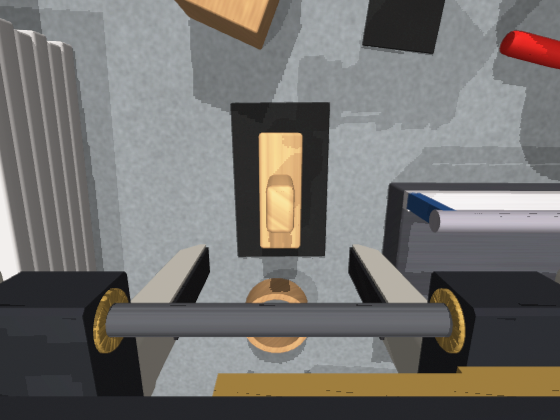

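```bash
python3 - <<'E'
from h import *
T=cal('top')
for p in [(178,183),(135,272),(155,225)]: print(atz(T,p,48))
rel([480,-190,340],tool(48))
E
```

```text
[591.49072133 273.77947685  48.        ]
[364.85271155 374.72695383  48.        ]
[483.39815045 328.75446533  48.        ]
clk 13.3 pos [ 519.  -341.   260.7] yang 93.1 w 83.2
shift [ 0.153  0.764 -0.398] turn [-1.000e-03  2.000e-03  1.003e+00] mm 175.0 deg 45.0
```

Call:
move_arm --pt "0.1 0.25 -0.4 0 0 0.2 100" --pt "0.15 0.5 -0.4 0 0 0.4 100" --pt "0.15 0.76 -0.4 0 0 0.6 100" --pt "0.15 0.76 -0.4 0 0 0.8 100" --pt "0.15 0.9 -0.4 0 0 1 100" --pt "0.15 0.9 -0.4 0 0 1 100"

```text
clock: 13.9
position: [478.4, -160.0, 338.7]
orientation: [-0.001, 0.359, 0.933, 0.0]
contact_force: [0.1, -0.8, -0.1]
gripper_width: 92.8
```

```bash
python3 - <<'E'
from h import *
rel([470,20,340],tool(5))
E
```

```text
clk 13.9 pos [ 478.4 -160.   338.7] yang 47.9 w 92.8
shift [ 0.634  0.64  -0.005] turn [-0.001 -0.003  0.954] mm 180.0 deg 43.0
```

Call:
move_arm --pt "0.17 0.17 0 0 0 0.2 100" --pt "0.34 0.34 0 0 0 0.4 100" --pt "0.5 0.5 0 0 0 0.6 100" --pt "0.68 0.68 0 0 0 0.8 100" --pt "0.86 0.86 0 0 0 0.95 100" --pt "0.9 0.9 0 0 0 0.95 100"

```text
clock: 14.5
position: [464.3, 93.4, 338.2]
orientation: [-0.001, 0.675, 0.738, -0.001]
contact_force: [0.7, -0.4, 0.2]
gripper_width: 92.7
```

```bash
python3 - <<'E'
from h import *
rel([480,270,340],tool(8))
E
```

```text
clk 14.5 pos [464.3  93.4 338.2] yang 5.1 w 92.7
shift [ 0.873  0.157 -0.009] turn [-0.003 -0.    -0.064] mm 177.0 deg 3.0
```

Call:
move_arm --pt "0.2 0.04 0 0 0 0.1 100" --pt "0.42 0.08 0 0 0 0.2 100" --pt "0.65 0.12 0 0 0 0.27 100" --pt "0.87 0.157 0 0 0 0.27 100" --pt "0.87 0.157 0 0 0 0.27 100" --pt "0.87 0.157 0 0 0 0.27 100"

```text
clock: 15.1
position: [479.6, 267.9, 338.0]
orientation: [-0.0, 0.747, 0.665, -0.002]
contact_force: [0.5, -0.6, 0.1]
gripper_width: 92.9
```

```bash
python3 - <<'E'
from h import *
rel([480,270,340],tool(-7))
s=robot.sense(); np.save('w11.npy',np.array(cal('wrist'),dtype=object),allow_pickle=True)
snap('wrist','w11')
E
```

```text
clk 15.1 pos [479.6 267.9 338. ] yang -6.7 w 92.9
shift [ 0.011  0.    -0.01 ] turn [-0.003  0.002  0.007] mm 3.0 deg 0.0Traceback (most recent call last):
  File "<stdin>", line 3, in <module>
ValueError: could not broadcast input array from shape (3,3) into shape (3,)
```

```bash
cat >> h.py <<'E'
import pickle
def wsnap(name):
    c=cal('wrist'); pickle.dump(c,open(f'{name}.pkl','wb')); snap('wrist',name)
def wc(name): return pickle.load(open(f'{name}.pkl','rb'))
E
python3 -c "
from h import *
wsnap('w11')"
```

```text
(no output)
```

View pics/w11.png

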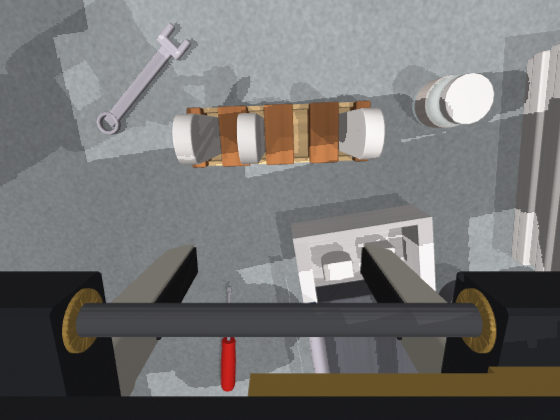

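```bash
python3 -c "
from h import *
im=cv2.imread('pics/w11.png'); cv2.imwrite('pics/w11c.png',cv2.resize(im[90:180,165:395],None,fx=3.4,fy=3.4,interpolation=cv2.INTER_CUBIC))"
```

```text
(no output)
```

View pics/w11c.png

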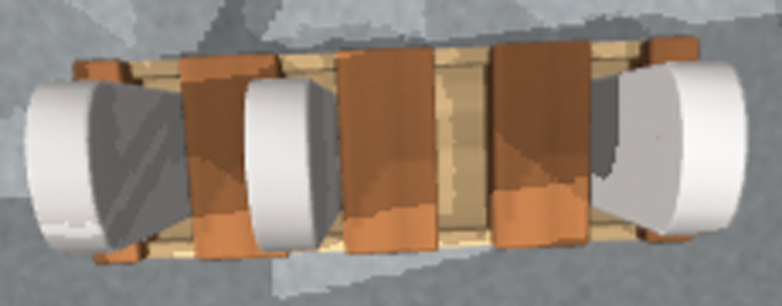

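```bash
python3 - <<'E'
from h import *
from scipy.optimize import least_squares
W=wc('w11'); f=lambda p:np.array([(p[0]+.5)/3.4-.5+165,(p[1]+.5)/3.4-.5+90])
obs=[((337,50),(-19,39)),((431,46),(19,39)),((437,250),(19,-39)),((346,254),(-19,-39)),((490,43),(41,39)),((590,40),(79,39)),((588,245),(79,-39)),((495,250),(41,-39)),((181,60),(-79,39)),((280,54),(-41,39))]
for px,P in obs[:4]: print(P,atz(W,f(px),48).round(1))
res=lambda v:np.concatenate([proj(W,frame([v[0],v[1],48],v[2],(P[0],P[1],0)))[0]-f(px) for px,P in obs])
s=least_squares(res,[483,329,-.1],loss='soft_l1');print(s.x,np.degrees(s.x[2]));print(res(s.x).reshape(-1,2).round(1).tolist())
# slat tops (face edges at ridge)
for n,ps in {'L':[(38,170),(98,168)],'M':[(254,165),(316,165)],'R':[(683,150),(742,147)]}.items():
    print(n,[atz(W,f(p),178).round(1).tolist() for p in ps])
o=s.x
for x in (-90,-30,30,90): print(x,frame([o[0],o[1],178],o[2],(x,0,0)).round(1), ((proj(W,frame([o[0],o[1],178],o[2],(x,0,0)))[0]-[165,90]+.5)*3.4-.5).round())
E
```

```text
(-19, 39) [470.2 370.7  48. ]
(19, 39) [505.9 367.9  48. ]
(19, -39) [500.1 291.1  48. ]
(-19, -39) [463.9 293.7  48. ]
[ 4.85004322e+02  3.30372639e+02 -7.37276923e-02] -4.224285600159685
[[-1.0, 0.1], [0.7, -0.0], [0.8, 0.7], [-0.4, 0.7], [0.5, 0.1], [0.6, -0.4], [0.8, 0.3], [-0.0, -0.0], [-1.4, -0.7], [-1.2, -0.3]]
L [[390.5, 340.5, 178.0], [406.9, 339.1, 178.0]]
M [[449.4, 334.9, 178.0], [466.1, 333.0, 178.0]]
R [[565.5, 325.3, 178.0], [581.4, 324.3, 178.0]]
-90 [[395.2 337.  178. ]] [ 57. 181.]
-30 [[455.1 332.6 178. ]] [276. 171.]
30 [[514.9 328.2 178. ]] [496. 162.]
90 [[574.8 323.7 178. ]] [717. 152.]
```

```bash
python3 - <<'E'
from h import *
rel([573.5,324.3,230],tool(-4.5))
rel([573.5,324.3,149],tool(-4.5))
E
```

```text
clk 15.15 pos [479.8 267.1 338.5] yang -6.8 w 93.3
shift [0.34  0.433 0.541] turn [-0.003  0.002 -0.05 ] mm 154.0 deg 2.0
clk 15.15 pos [479.8 267.1 338.5] yang -6.8 w 93.3
shift [0.341 0.433 0.946] turn [-0.003  0.002 -0.05 ] mm 219.0 deg 2.0
```

Call:
move_arm --pt "0.17 0.22 0.05 0 0 -0.05 50" --pt "0.34 0.433 0.2 0 0 -0.05 50" --pt "0.34 0.433 0.4 0 0 -0.05 50" --pt "0.34 0.433 0.54 0 0 -0.05 50" --pt "0.34 0.433 0.54 0 0 -0.05 50" --pt "0.34 0.433 0.54 0 0 -0.05 50"

```text
clock: 15.75
position: [574.5, 323.9, 232.8]
orientation: [0.0, 0.735, 0.678, 0.0]
contact_force: [-0.7, -0.2, 0.9]
gripper_width: 49.6
```

```bash
python3 - <<'E'
from h import *
rel([573.5,324.3,149],tool(-4.5)); wsnap('w12'); snap('top','t12',(110,140,250,290),4); snap('scene','s12',(260,90,400,200),4.5)
E
```

```text
clk 15.75 pos [574.5 323.9 232.8] yang -4.6 w 49.6
shift [ 0.002 -0.005  0.419] turn [ 0.     0.    -0.002] mm 84.0 deg 0.0
```

View pics/w12.png

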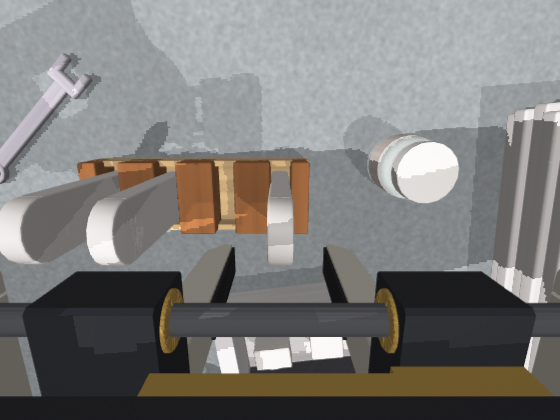

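View pics/s12.png

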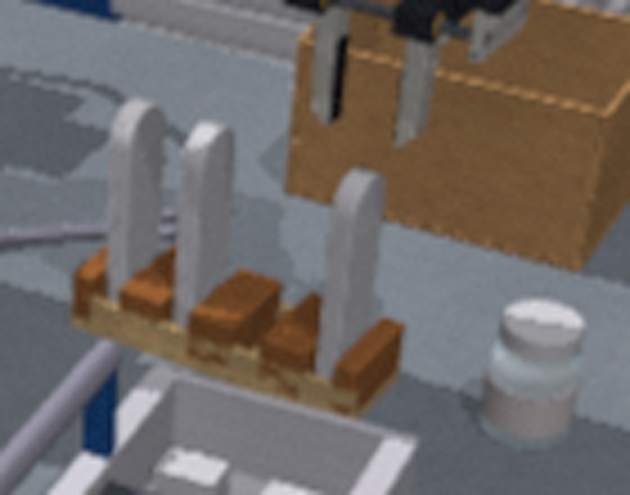

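```bash
python3 - <<'E'
from h import *
W=wc('w12'); W1=wc('w11')
for dy in (0,):
  P=frame([573.5,324.3,8],np.radians(-4.5),[(0,-25,145),(0,-17.7,162.7),(0,0,170),(0,17.7,162.7),(0,25,145)])
  print(proj(W,P).round(1).tolist(),((proj(W1,P)-[165,90]+.5)*3.4-.5).round().tolist())
print(robot.sense()['contact_force'])
E
```

```text
[[278.4, 261.7], [278.4, 262.5], [278.3, 242.2], [278.2, 213.3], [278.3, 196.9]] [[685.0, 234.0], [703.0, 214.0], [713.0, 150.0], [708.0, 83.0], [691.0, 59.0]]
[-0.34998496  0.235584    0.48678363]
```

Call:
move_arm --pt "0 0 0.1 0 0 0 50" --pt "0 0 0.22 0 0 0 50" --pt "0 0 0.34 0 0 0 50" --pt "0 0 0.42 0 0 0 50" --pt "0 0 0.42 0 0 0 50" --pt "0 0 0.42 0 0 0 0" --pt "0 0 0.42 0 0 0 0" --pt "0 0 0.42 0 0 0 0" --pt "0 0 0.42 0 0 0 0" --pt "0 0 0.42 0 0 0 0" --pt "0 0 0.42 0 0 0 0" --pt "0 0 0.42 0 0 0 0"

```text
clock: 17.1
position: [574.4, 325.1, 148.5]
orientation: [0.0, 0.735, 0.679, 0.0]
contact_force: [-0.6, -1.3, 5.6]
gripper_width: 17.8
```

```bash
python3 - <<'E'
from h import *
s=robot.sense();print(s['position'],s['contact_force'],s['gripper_width'])
E
```

```text
[574.43916381 325.06129378 148.48856854] [-0.55261319 -1.29145698  5.58852372] 17.783571103758042
```

Call:
move_arm --pt "0 0 0 0 0 0 0" --pt "0 0 -0.08 0 0 0 0" --pt "0 0 -0.2 0 0 0 0" --pt "0 0 -0.4 0 0 0 0" --pt "0 0 -0.6 0 0 0 0" --pt "0 0 -0.8 0 0 0 0" --pt "0 0 -0.98 0 0 0 0" --pt "0 0 -0.98 0 0 0 0"

```text
clock: 17.9
position: [575.0, 325.4, 349.6]
orientation: [0.001, 0.734, 0.679, 0.004]
contact_force: [0.4, 0.6, -1.4]
gripper_width: 17.8
```

```bash
cat >> h.py <<'E'
YB=np.array([-np.sin(BY),np.cos(BY),0])
def lean(yb,h=0.,g=0.,s=134.5,tilt=20.,dy=0.):
    "TCP target: foot edge h above lane, gap g to rail, grasp at s on slat"
    t=np.radians(tilt); n=np.sin(t);c=np.cos(t)
    x0=-85+(10+85*n)/c
    xb=x0-(s+6)*n+9*c+g; z=55+(s+6)*c+9*n+h
    return bed(xb,yb+dy,z), tool(3.0,-tilt,YB)
E
python3 - <<'E'
from h import *
print(robot.sense()['contact_force'])
p,M=lean(60,h=130,g=10); print(p); rel(p,M); print(lean(60)[0])
snap('scene','s13')
E
```

```text
[ 0.4412935   0.55389975 -1.39816073]
[519.24256145   9.79633931 320.10499451]
clk 17.9 pos [575.  325.4 349.6] yang -4.5 w 17.8
shift [-1.596 -0.155  0.14 ] turn [-0.435  0.025 -0.166] mm 322.0 deg 21.0
[509.2562661    9.27297975 190.10499451]
```

View pics/s13.png

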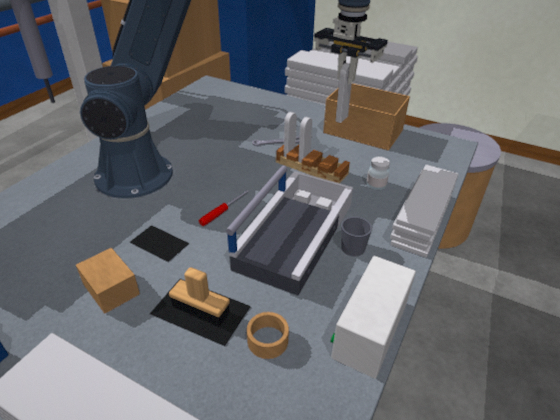

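Call:
move_arm --pt "-0.2 0 0 -0.05 0 0 0" --pt "-0.4 -0.03 0.02 -0.1 0 -0.05 0" --pt "-0.6 -0.06 0.04 -0.2 0 -0.1 0" --pt "-0.8 -0.08 0.07 -0.3 0.01 -0.12 0" --pt "-1 -0.1 0.1 -0.43 0.025 -0.166 0" --pt "-1 -0.1 0.1 -0.435 0.025 -0.166 0"

```text
clock: 18.55
position: [534.5, 123.5, 319.9]
orientation: [0.117, 0.679, 0.715, 0.12]
contact_force: [0.7, 0.1, -2.7]
gripper_width: 18.0
```

```bash
python3 - <<'E'
from h import *
p,M=lean(60,h=60,g=10); rel(p,M)
E
```

```text
clk 18.55 pos [534.5 123.5 319.9] yang 3.0 w 18.0
shift [-0.562 -0.215  0.297] turn [-0.015  0.006 -0.   ] mm 134.0 deg 1.0
```

Call:
move_arm --pt "-0.2 -0.04 0 -0.015 0.006 0 0" --pt "-0.4 -0.08 0 -0.015 0.006 0 0" --pt "-0.56 -0.11 0.05 -0.015 0.006 0 0" --pt "-0.562 -0.17 0.18 -0.015 0.006 0 0" --pt "-0.562 -0.215 0.297 -0.015 0.006 0 0" --pt "-0.562 -0.215 0.297 -0.015 0.006 0 0" --pt "-0.562 -0.215 0.297 -0.015 0.006 0 0"

```text
clock: 19.25
position: [523.8, 13.9, 253.6]
orientation: [0.12, 0.677, 0.715, 0.128]
contact_force: [0.8, 0.3, -1.1]
gripper_width: 17.5
```

```bash
python3 - <<'E'
from h import *
print(robot.sense()['contact_force'])
p,M=lean(60,h=4,g=4); rel(p,M)
wsnap('w14'); snap('scene','s14',(200,130,400,300),3.5)
E
```

```text
[ 0.79503834  0.29242581 -1.12322971]
clk 19.25 pos [523.8  13.9 253.6] yang 3.0 w 17.5
shift [-0.02  -0.153  0.261] turn [ 0.004 -0.003  0.001] mm 61.0 deg 0.0
```

View pics/w14.png

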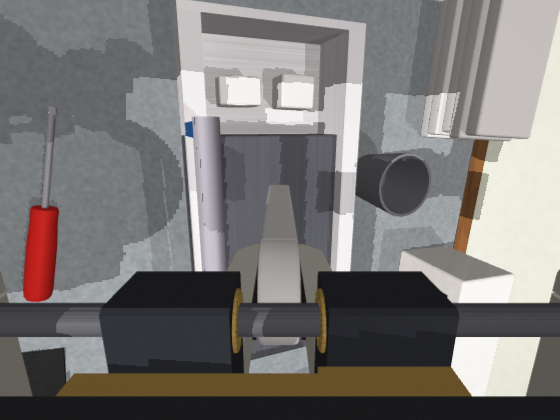

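View pics/s14.png

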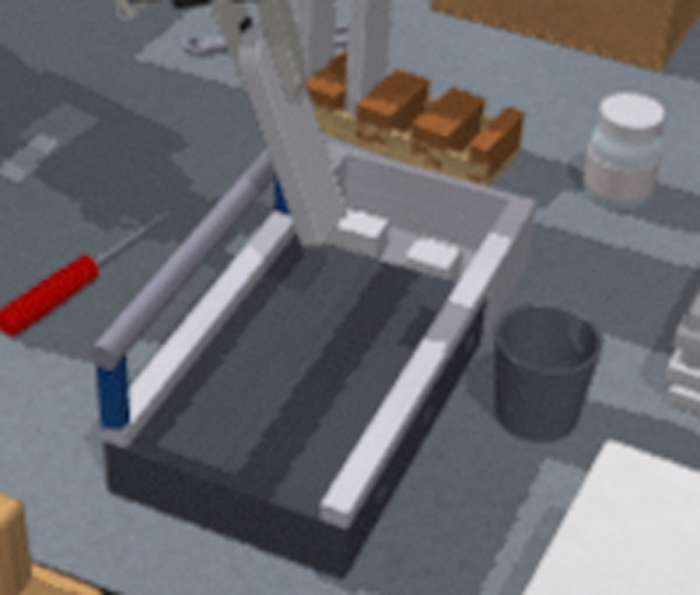

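Call:
move_arm --pt "-0.01 -0.02 0.08 0 0 0 0" --pt "-0.02 -0.06 0.16 0 0 0 0" --pt "-0.02 -0.1 0.22 0 0 0 0" --pt "-0.02 -0.14 0.25 0 0 0 0" --pt "-0.02 -0.153 0.261 0 0 0 0" --pt "-0.02 -0.153 0.261 0 0 0 0" --pt "-0.02 -0.153 0.261 0 0 0 0"

```text
clock: 20.05
position: [513.9, 9.2, 195.1]
orientation: [0.121, 0.677, 0.714, 0.129]
contact_force: [0.3, -0.1, -2.1]
gripper_width: 17.9
```

```bash
python3 - <<'E'
from h import *
print(robot.sense()['contact_force'])
p,M=lean(60,h=0,g=1); rel(p,M)
wsnap('w15'); snap('scene','s15',(200,130,400,300),3.5)
E
```

```text
[ 0.26825529 -0.09607038 -2.07756142]
clk 20.05 pos [513.9   9.2 195.1] yang 3.1 w 17.9
shift [ 0.002 -0.026  0.017] turn [ 0.008 -0.002  0.001] mm 6.0 deg 0.0
```

View pics/w15.png

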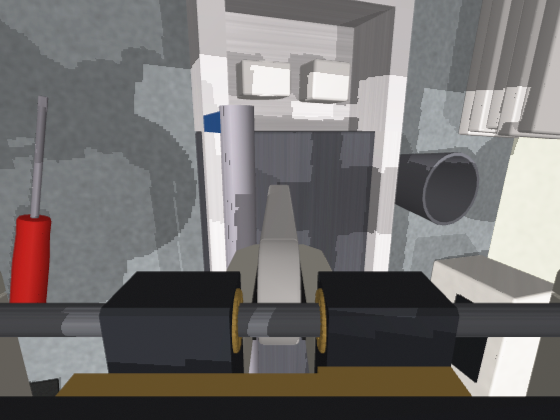

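View pics/s15.png

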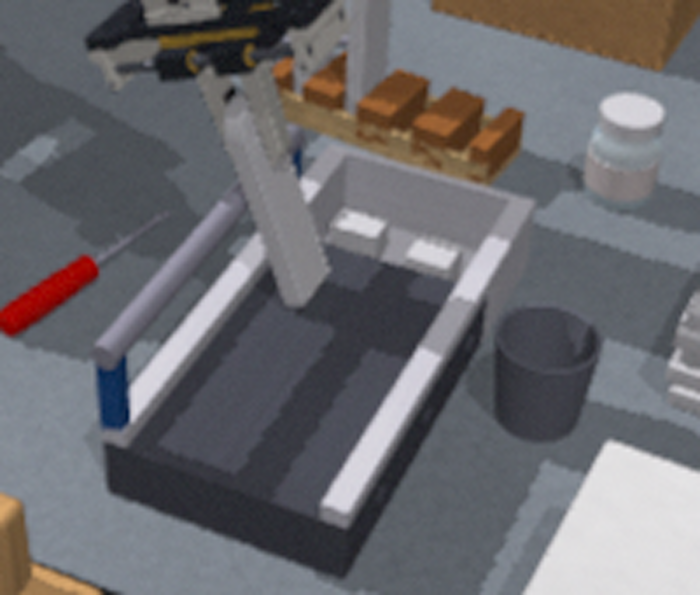

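Call:
move_arm --pt "0 -0.003 0.009 0 0 0 0" --pt "0 -0.006 0.016 0 0 0 0" --pt "0 -0.009 0.022 0 0 0 0" --pt "0 -0.009 0.022 0 0 0 0"

```text
clock: 20.55
position: [513.3, 9.1, 189.7]
orientation: [0.121, 0.677, 0.714, 0.128]
contact_force: [-2.0, -0.2, 2.9]
gripper_width: 18.2
```

```bash
python3 - <<'E'
from h import *
print(robot.sense()['contact_force'],robot.sense()['moment'])
p,M=lean(60,h=0,g=0); rel(p,M)
E
```

```text
[-2.01891771 -0.24390692  2.88006368] [-0.0595337   0.35740008 -0.00456081]
clk 20.55 pos [513.3   9.1 189.7] yang 3.0 w 18.2
shift [ 0.002 -0.018 -0.009] turn [ 0.006 -0.002  0.001] mm 4.0 deg 0.0
```

Call:
move_arm --pt "0 -0.006 -0.004 0 0 0 0" --pt "0 -0.01 -0.006 0 0 0 0" --pt "0 -0.014 -0.007 0 0 0 0" --pt "0 -0.014 -0.007 0 0 0 0"

```text
clock: 20.95
position: [510.1, 9.0, 189.8]
orientation: [0.121, 0.677, 0.714, 0.128]
contact_force: [0.6, 1.5, -1.2]
gripper_width: 17.8
```

```bash
python3 - <<'E'
from h import *
print(robot.sense()['contact_force'],robot.sense()['moment'])
p,M=lean(60,h=0,g=0); rel(p,M); wsnap('w16'); snap('scene','s16',(200,130,400,300),3.5)
E
```

```text
[ 0.55011688  1.50620235 -1.20586134] [-0.03432155  0.08068671  0.04425113]
clk 20.95 pos [510.1   9.  189.8] yang 3.0 w 17.8
shift [ 0.002 -0.003 -0.003] turn [ 0.006 -0.002  0.001] mm 1.0 deg 0.0
```

View pics/s16.png

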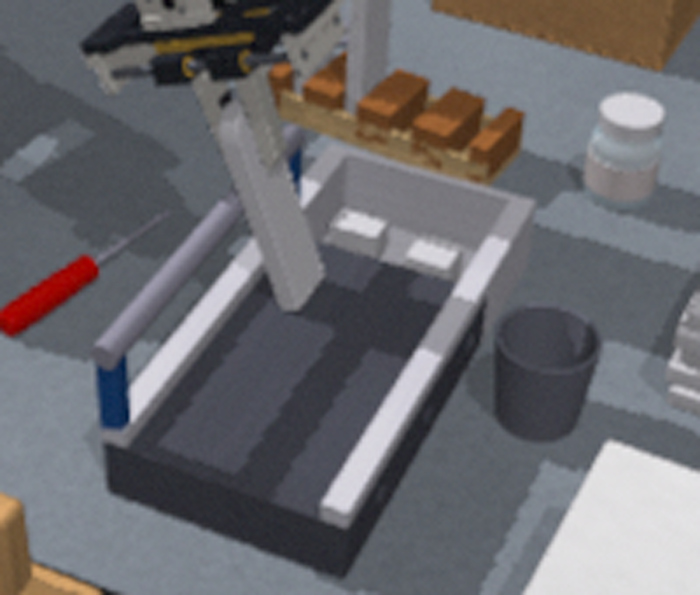

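Call:
move_arm --pt "0 -0.005 -0.001 0 0 0 0" --pt "0 -0.01 -0.001 0 0 0 0" --pt "0 -0.01 -0.001 0 0 0 0"

```text
clock: 21.35
position: [509.6, 8.8, 190.2]
orientation: [0.122, 0.677, 0.714, 0.13]
contact_force: [9.0, 0.8, -3.4]
gripper_width: 18.4
```

```bash
python3 - <<'E'
from h import *
print(robot.sense()['contact_force'],robot.sense()['moment'])
p,M=lean(60,h=0,g=0); rel(p,M)
E
```

```text
[ 8.97210962  0.77802094 -3.36293766] [ 0.25949618 -1.30606501  0.11321868]
clk 21.35 pos [509.6   8.8 190.2] yang 3.0 w 18.4
shift [ 0.002 -0.002 -0.   ] turn [ 0.011 -0.002  0.001] mm 1.0 deg 1.0
```

Call:
move_arm --pt "0 0.003 0.002 0 0 0 0" --pt "0 0.003 0.004 0 0 0 0" --pt "0 0.003 0.004 0 0 0 0"

```text
clock: 21.65
position: [509.9, 8.8, 189.6]
orientation: [0.122, 0.677, 0.714, 0.129]
contact_force: [5.6, 0.1, 3.6]
gripper_width: 17.8
```

```bash
python3 - <<'E'
from h import *
print(robot.sense()['contact_force'],robot.sense()['moment'],robot.sense()['position'])
E
```

```text
[5.61457709 0.11262552 3.60070705] [ 0.09187071 -0.97059043 -0.00948235] [509.93894378   8.84588233 189.59730541]
```

Foot on the lane and face on the rail; release.

Call:
move_arm --pt "0 0 0 0 0 0 30" --pt "0 0 0 0 0 0 40" --pt "0 0 0 0 0 0 40" --pt "0 0 0 0 0 0 40" --pt "0 0 0 0 0 0 40" --pt "0 0 -0.05 0 0 0 40" --pt "0 0 -0.15 0 0 0 40" --pt "0 0 -0.3 0 0 0 40" --pt "0 0 -0.5 0 0 0 50" --pt "0 0 -0.7 0 0 0 50" --pt "0 0 -0.8 0 0 0 50"

```text
clock: 22.75
position: [453.0, 5.6, 342.6]
orientation: [0.122, 0.677, 0.714, 0.129]
contact_force: [0.3, 0.3, -0.2]
gripper_width: 46.3
```

```bash
python3 - <<'E'
from h import *
print(robot.sense()['contact_force'])
rel([500,200,340],tool(-4.5));wsnap('w17'); snap('scene','s17',(200,130,400,300),3.5)
E
```

```text
[ 0.30909406  0.25281452 -0.24489493]
clk 22.75 pos [453.    5.6 342.6] yang 3.1 w 46.3
shift [0.958 0.264 0.113] turn [ 0.455 -0.031  0.166] mm 200.0 deg 22.0
```

View pics/s17.png

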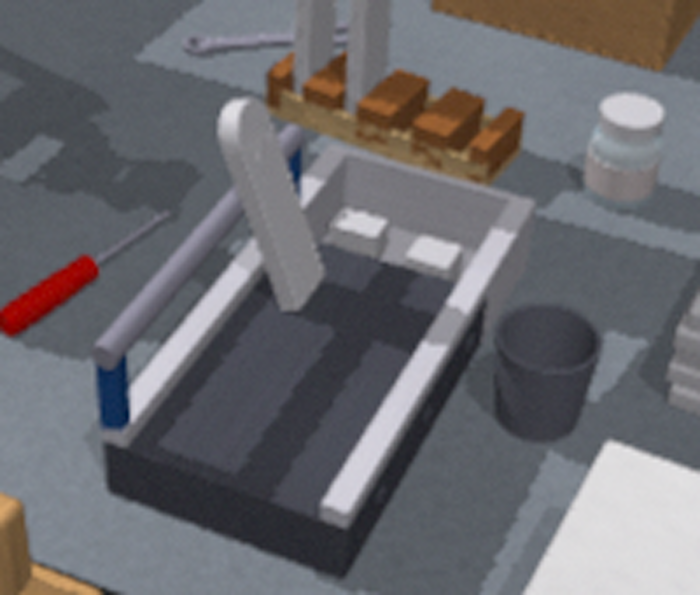

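View pics/w17.png

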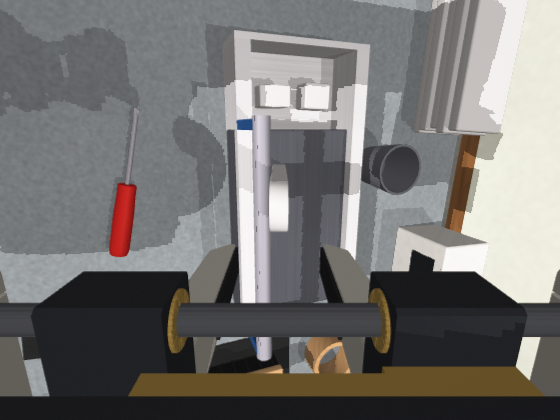

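Call:
move_arm --pt "0.1 0 -0.05 0.05 0 0.03 40" --pt "0.3 0.05 0 0.15 0 0.06 40" --pt "0.5 0.1 0.05 0.25 -0.02 0.1 40" --pt "0.7 0.18 0.1 0.35 -0.03 0.15 40" --pt "0.9 0.2 0.113 0.455 -0.031 0.166 40" --pt "0.958 0.2 0.113 0.455 -0.031 0.166 40" --pt "0.958 0.2 0.113 0.455 -0.031 0.166 40"

```text
clock: 23.55
position: [488.4, 200.5, 330.3]
orientation: [-0.002, 0.733, 0.68, -0.002]
contact_force: [-0.9, -0.2, -0.8]
gripper_width: 37.3
```

```bash
python3 - <<'E'
from h import *
rel([458.5,333.0,232],tool(-4.5))
E
```

```text
clk 23.55 pos [488.4 200.5 330.3] yang -4.4 w 37.3
shift [ 0.65  -0.196  0.493] turn [-0.007  0.001  0.003] mm 168.0 deg 0.0
```

Call:
move_arm --pt "0.2 -0.08 0 -0.007 0 0.003 40" --pt "0.42 -0.15 0 -0.007 0 0.003 40" --pt "0.65 -0.196 0.1 -0.007 0 0.003 40" --pt "0.65 -0.196 0.3 -0.007 0 0.003 40" --pt "0.65 -0.196 0.49 -0.007 0 0.003 40" --pt "0.65 -0.196 0.49 -0.007 0 0.003 40" --pt "0.65 -0.196 0.49 -0.007 0 0.003 40"

```text
clock: 24.25
position: [459.7, 331.2, 235.1]
orientation: [0.001, 0.735, 0.678, 0.001]
contact_force: [-0.1, -0.9, 0.8]
gripper_width: 37.2
```

```bash
python3 - <<'E'
from h import *
rel([458.5,333.0,149],tool(-4.5)); wsnap('w18')
P=frame([458.5,333,8],np.radians(-4.5),[(0,-25,145),(0,-17.7,162.7),(0,0,170),(0,17.7,162.7),(0,25,145)])
print(proj(wc('w18'),P).round(1).tolist())
E
```

```text
clk 24.25 pos [459.7 331.2 235.1] yang -4.7 w 37.2
shift [ 0.008 -0.007  0.431] turn [ 0.002 -0.    -0.004] mm 86.0 deg 0.0
[[277.9, 258.9], [277.8, 259.4], [277.7, 239.1], [277.7, 210.5], [277.7, 194.4]]
```

View pics/w18.png

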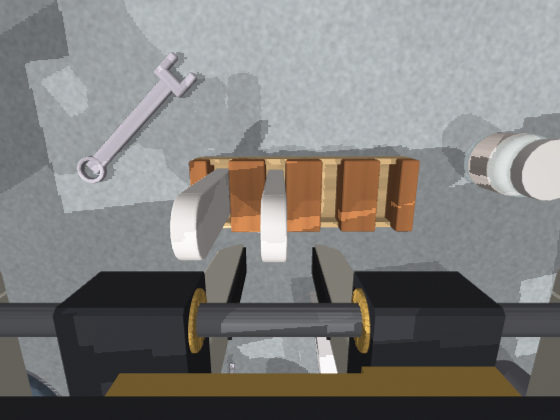

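Call:
move_arm --pt "0.008 -0.014 0.1 0 0 0 40" --pt "0.008 -0.014 0.22 0 0 0 40" --pt "0.008 -0.014 0.34 0 0 0 40" --pt "0.008 -0.014 0.431 0 0 0 40" --pt "0.008 -0.014 0.431 0 0 0 40" --pt "0.008 -0.014 0.431 0 0 0 0" --pt "0.008 -0.014 0.431 0 0 0 0" --pt "0.008 -0.014 0.431 0 0 0 0" --pt "0.008 -0.014 0.431 0 0 0 0" --pt "0.008 -0.014 0.431 0 0 0 0" --pt "0.008 -0.014 0.431 0 0 0 0"

```text
clock: 25.4
position: [457.5, 334.3, 149.2]
orientation: [0.001, 0.735, 0.678, 0.002]
contact_force: [-0.6, -0.7, 6.8]
gripper_width: 18.2
```

```bash
python3 - <<'E'
from h import *
s=robot.sense();print(s['position'],s['contact_force'],s['gripper_width'])
E
```

```text
[457.45764357 334.34462419 149.23850788] [-0.63931956 -0.74555965  6.82006214] 18.209638002815336
```

Call:
move_arm --pt "0 0 0 0 0 0 0" --pt "0 0 -0.08 0 0 0 0" --pt "0 0 -0.2 0 0 0 0" --pt "0 0 -0.4 0 0 0 0" --pt "0 0 -0.6 0 0 0 0" --pt "0 0 -0.8 0 0 0 0" --pt "0 0 -0.98 0 0 0 0" --pt "0 0 -0.98 0 0 0 0"

```text
clock: 26.2
position: [457.6, 334.7, 349.2]
orientation: [0.001, 0.735, 0.678, 0.005]
contact_force: [0.1, -0.1, -1.3]
gripper_width: 17.9
```

```bash
python3 - <<'E'
from h import *
print(robot.sense()['contact_force'])
p,M=lean(0,h=130,g=10,s=135.2); rel(p,M)
E
```

```text
[ 0.13984489 -0.12551088 -1.33829   ]
clk 26.2 pos [457.6 334.7 349.2] yang -4.6 w 17.9
shift [-1.893  0.476  0.136] turn [-0.433  0.024 -0.168] mm 391.0 deg 21.0
```

```bash
python3 - <<'E'
from h import *
p,M=lean(0,h=150,g=80,s=135.2); rel(p,M)
E
```

```text
clk 26.2 pos [457.6 334.7 349.2] yang -4.6 w 17.9
shift [-1.846  0.823  0.039] turn [-0.433  0.024 -0.168] mm 404.0 deg 21.0
```

Call:
move_arm --pt "-0.15 0.15 0 -0.05 0 0 0" --pt "-0.3 0.3 0 -0.1 0 -0.05 0" --pt "-0.45 0.45 0 -0.2 0 -0.1 0" --pt "-0.6 0.62 0.02 -0.3 0.01 -0.12 0" --pt "-0.75 0.8 0.03 -0.43 0.025 -0.166 0" --pt "-0.9 0.82 0.03 -0.435 0.025 -0.166 0" --pt "-0.98 0.82 0.03 -0.435 0.025 -0.166 0"

```text
clock: 26.9
position: [604.0, 123.1, 336.5]
orientation: [0.118, 0.679, 0.714, 0.122]
contact_force: [0.2, -0.4, -1.1]
gripper_width: 17.7
```

```bash
python3 - <<'E'
from h import *
p,M=lean(0,h=130,g=80,s=135.2); rel(p,M)
p,M=lean(0,h=60,g=12,s=135.2); rel(p,M)
E
```

```text
clk 26.9 pos [604.  123.1 336.5] yang 2.9 w 17.7
shift [-0.844 -0.123  0.043] turn [-0.01   0.005 -0.003] mm 171.0 deg 1.0
clk 26.9 pos [604.  123.1 336.5] yang 2.9 w 17.7
shift [-0.843 -0.56   0.259] turn [-0.01   0.005 -0.003] mm 209.0 deg 1.0
```

Call:
move_arm --pt "-0.2 -0.03 0 -0.01 0.005 0 0" --pt "-0.42 -0.06 0 -0.01 0.005 0 0" --pt "-0.65 -0.1 0.02 -0.01 0.005 0 0" --pt "-0.844 -0.12 0.04 -0.01 0.005 0 0" --pt "-0.844 -0.25 0.08 -0.01 0.005 0 0" --pt "-0.844 -0.4 0.15 -0.01 0.005 0 0" --pt "-0.844 -0.56 0.259 -0.01 0.005 0 0" --pt "-0.844 -0.56 0.259 -0.01 0.005 0 0" --pt "-0.844 -0.56 0.259 -0.01 0.005 0 0"

```text
clock: 27.8
position: [524.7, -47.9, 251.7]
orientation: [0.12, 0.678, 0.714, 0.127]
contact_force: [1.0, -1.0, -1.4]
gripper_width: 18.3
```

```bash
python3 - <<'E'
from h import *
print(robot.sense()['contact_force'])
p,M=lean(0,h=2.5,g=3,s=135.2); rel(p,M)
wsnap('w19'); snap('scene','s19',(200,130,400,300),3.5)
E
```

```text
[ 0.98414682 -1.03036569 -1.36448993]
clk 27.8 pos [524.7 -47.9 251.7] yang 2.9 w 18.3
shift [-0.011 -0.146  0.258] turn [ 0.001 -0.001 -0.001] mm 59.0 deg 0.0
```

View pics/w19.png

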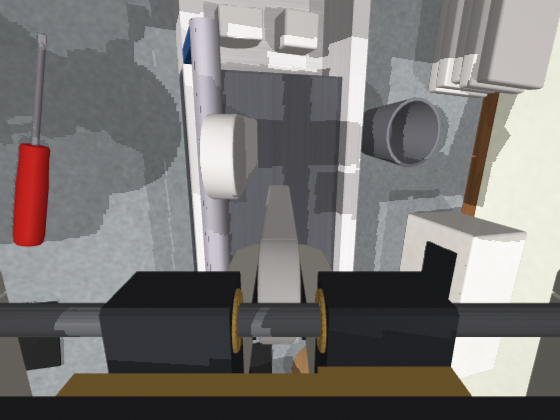

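View pics/s19.png

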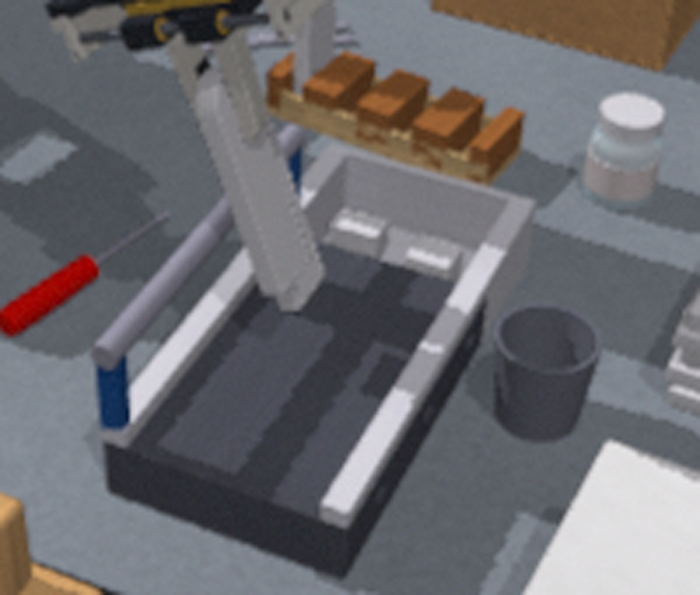

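Call:
move_arm --pt "-0.01 -0.02 0.08 0 0 0 0" --pt "-0.01 -0.06 0.16 0 0 0 0" --pt "-0.01 -0.1 0.22 0 0 0 0" --pt "-0.01 -0.135 0.25 0 0 0 0" --pt "-0.01 -0.146 0.258 0 0 0 0" --pt "-0.01 -0.146 0.258 0 0 0 0" --pt "-0.01 -0.146 0.258 0 0 0 0"

```text
clock: 28.6
position: [515.9, -50.4, 194.3]
orientation: [0.121, 0.678, 0.714, 0.127]
contact_force: [0.3, 0.2, -1.8]
gripper_width: 17.8
```

```bash
python3 - <<'E'
from h import *
print(robot.sense()['contact_force'])
p,M=lean(0,h=-.5,g=0,s=135.2); rel(p,M)
E
```

```text
[ 0.25248399  0.2444258  -1.78065326]
clk 28.6 pos [515.9 -50.4 194.3] yang 3.0 w 17.8
shift [-0.    -0.025  0.013] turn [ 0.004 -0.001 -0.001] mm 6.0 deg 0.0
```

Call:
move_arm --pt "0 -0.008 0.004 0 0 0 0" --pt "0 -0.014 0.008 0 0 0 0" --pt "0 -0.02 0.012 0 0 0 0" --pt "0 -0.024 0.013 0 0 0 0" --pt "0 -0.024 0.013 0 0 0 0"

```text
clock: 29.1
position: [512.8, -50.5, 190.4]
orientation: [0.121, 0.678, 0.714, 0.128]
contact_force: [5.0, 2.7, 5.4]
gripper_width: 18.2
```

```bash
python3 - <<'E'
from h import *
s=robot.sense();print(s['contact_force'],s['moment'])
p,M=lean(0,h=-.5,g=0,s=135.2); rel(p,M)
E
```

```text
[5.02990588 2.72779068 5.37929847] [ 0.60007393 -1.07672875  0.18449669]
clk 29.1 pos [512.8 -50.5 190.4] yang 2.9 w 18.2
shift [-0.    -0.004 -0.   ] turn [ 0.007 -0.    -0.001] mm 1.0 deg 0.0
```

Call:
move_arm --pt "0 0 0 0 0 0 30" --pt "0 0 0 0 0 0 40" --pt "0 0 0 0 0 0 40" --pt "0 0 0 0 0 0 40" --pt "0 0 0 0 0 0 40" --pt "0 0 -0.05 0 0 0 40" --pt "0 0 -0.15 0 0 0 40" --pt "0 0 -0.3 0 0 0 40" --pt "0 0 -0.5 0 0 0 40" --pt "0 0 -0.7 0 0 0 40" --pt "0 0 -0.8 0 0 0 40"

```text
clock: 30.2
position: [456.1, -53.6, 343.4]
orientation: [0.122, 0.678, 0.714, 0.128]
contact_force: [0.7, -0.4, -0.4]
gripper_width: 37.1
```

```bash
python3 - <<'E'
from h import *
print(robot.sense()['contact_force'])
rel([440,150,340],tool(-4.5));wsnap('w20'); snap('scene','s20',(200,130,400,300),3.5)
E
```

```text
[ 0.70393066 -0.3965862  -0.39588731]
clk 30.2 pos [456.1 -53.6 343.4] yang 3.0 w 37.1
shift [ 1.021 -0.032  0.006] turn [ 0.451 -0.029  0.164] mm 204.0 deg 22.0
```

View pics/s20.png

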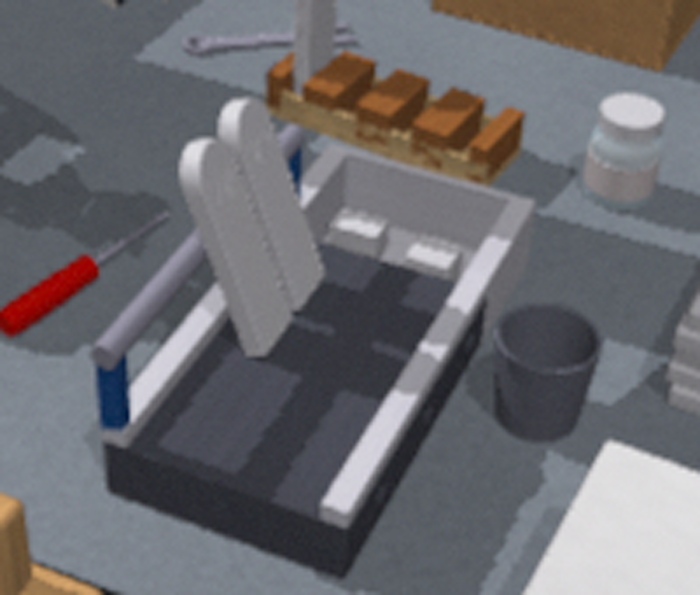

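View pics/w20.png

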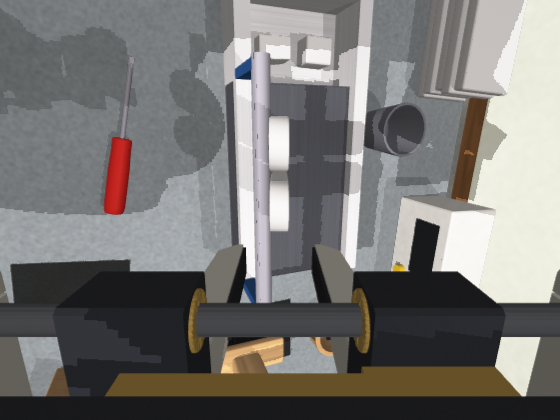

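Call:
move_arm --pt "0.05 0 -0.1 0.05 0 0.03 40" --pt "0.25 0 -0.1 0.15 0 0.06 40" --pt "0.45 -0.02 -0.05 0.25 -0.02 0.1 40" --pt "0.65 -0.03 0 0.35 -0.03 0.15 40" --pt "0.85 -0.03 0 0.45 -0.03 0.164 40" --pt "1 -0.03 0 0.45 -0.03 0.164 40" --pt "1 -0.03 0 0.45 -0.03 0.164 40"

```text
clock: 31.0
position: [440.3, 148.6, 336.3]
orientation: [-0.002, 0.733, 0.68, -0.002]
contact_force: [0.0, -0.7, 0.8]
gripper_width: 37.3
```

```bash
python3 - <<'E'
from h import *
rel([398.3,337.8,232],tool(-4.5))
E
```

```text
clk 31.0 pos [440.3 148.6 336.3] yang -4.3 w 37.3
shift [ 0.928 -0.278  0.523] turn [-0.007  0.     0.004] mm 220.0 deg 0.0
```

Call:
move_arm --pt "0.2 -0.08 0 -0.007 0 0.004 40" --pt "0.42 -0.15 0 -0.007 0 0.004 40" --pt "0.65 -0.22 0 -0.007 0 0.004 40" --pt "0.88 -0.278 0.1 -0.007 0 0.004 40" --pt "0.928 -0.278 0.3 -0.007 0 0.004 40" --pt "0.928 -0.278 0.5 -0.007 0 0.004 40" --pt "0.928 -0.278 0.523 -0.007 0 0.004 40" --pt "0.928 -0.278 0.523 -0.007 0 0.004 40"

```text
clock: 31.8
position: [399.6, 334.7, 233.1]
orientation: [0.001, 0.735, 0.678, -0.0]
contact_force: [1.3, 0.4, 0.2]
gripper_width: 37.1
```

```bash
python3 - <<'E'
from h import *
rel([398.3,337.8,149],tool(-4.5)); wsnap('w21')
P=frame([398.3,337.8,8],np.radians(-4.5),[(0,-25,145),(0,-17.7,162.7),(0,0,170),(0,17.7,162.7),(0,25,145)])
print(proj(wc('w21'),P).round(1).tolist())
E
```

```text
clk 31.8 pos [399.6 334.7 233.1] yang -4.7 w 37.1
shift [ 0.015 -0.008  0.421] turn [ 0.002  0.001 -0.004] mm 84.0 deg 0.0
[[277.8, 258.2], [277.7, 258.7], [277.5, 238.2], [277.4, 209.3], [277.5, 193.1]]
```

View pics/w21.png

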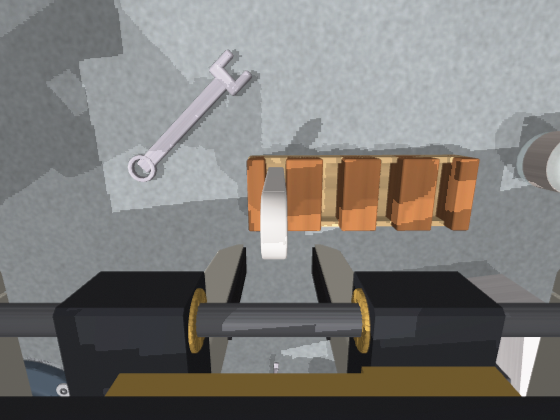

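Call:
move_arm --pt "0.015 -0.014 0.1 0 0 0 40" --pt "0.015 -0.014 0.22 0 0 0 40" --pt "0.015 -0.014 0.34 0 0 0 40" --pt "0.015 -0.014 0.421 0 0 0 40" --pt "0.015 -0.014 0.421 0 0 0 40" --pt "0.015 -0.014 0.421 0 0 0 0" --pt "0.015 -0.014 0.421 0 0 0 0" --pt "0.015 -0.014 0.421 0 0 0 0" --pt "0.015 -0.014 0.421 0 0 0 0" --pt "0.015 -0.014 0.421 0 0 0 0" --pt "0.015 -0.014 0.421 0 0 0 0"

```text
clock: 32.95
position: [397.7, 338.9, 150.3]
orientation: [0.001, 0.735, 0.678, 0.002]
contact_force: [-1.5, -1.2, 7.2]
gripper_width: 17.9
```

Call:
move_arm --pt "0 0 0 0 0 0 0" --pt "0 0 -0.08 0 0 0 0" --pt "0 0 -0.2 0 0 0 0" --pt "0 0 -0.4 0 0 0 0" --pt "0 0 -0.6 0 0 0 0" --pt "0 0 -0.8 0 0 0 0" --pt "0 0 -0.98 0 0 0 0" --pt "0 0 -0.98 0 0 0 0"

```text
clock: 33.75
position: [397.7, 339.4, 350.2]
orientation: [0.001, 0.735, 0.678, 0.005]
contact_force: [1.3, -0.1, -2.4]
gripper_width: 17.9
```

```bash
python3 - <<'E'
from h import *
print(robot.sense()['contact_force'])
p,M=lean(-60,h=150,g=80,s=135); rel(p,M)
E
```

```text
[ 1.26127203 -0.12665762 -2.35023118]
clk 33.75 pos [397.7 339.4 350.2] yang -4.7 w 17.9
shift [-2.142  1.165  0.047] turn [-0.432  0.024 -0.17 ] mm 488.0 deg 21.0
```

Call:
move_arm --pt "-0.1 0.2 0 -0.05 0 0 0" --pt "-0.2 0.4 0 -0.1 0 -0.05 0" --pt "-0.35 0.6 0 -0.2 0 -0.1 0" --pt "-0.5 0.8 0.02 -0.3 0.01 -0.12 0" --pt "-0.65 1 0.02 -0.43 0.025 -0.166 0" --pt "-0.8 1 0.02 -0.432 0.025 -0.17 0" --pt "-0.9 1 0.02 -0.432 0.025 -0.17 0"

```text
clock: 34.45
position: [581.0, 140.8, 340.1]
orientation: [0.118, 0.678, 0.715, 0.121]
contact_force: [0.2, -0.1, -1.9]
gripper_width: 18.0
```

```bash
python3 - <<'E'
from h import *
p,M=lean(-60,h=130,g=80,s=136.3); rel(p,M)
E
```

```text
clk 34.45 pos [581.  140.8 340.1] yang 3.0 w 18.0
shift [-1.238 -0.027  0.093] turn [-0.011  0.005  0.001] mm 248.0 deg 1.0
```

Call:
move_arm --pt "-0.2 0.1 0.03 -0.01 0.005 0 0" --pt "-0.42 0.1 0.03 -0.01 0.005 0 0" --pt "-0.65 0.08 0.04 -0.01 0.005 0 0" --pt "-0.88 0.05 0.05 -0.01 0.005 0 0" --pt "-1 0 0.07 -0.01 0.005 0 0" --pt "-1 0 0.09 -0.01 0.005 0 0" --pt "-1 0 0.09 -0.01 0.005 0 0"

```text
clock: 35.15
position: [597.5, -56.7, 324.1]
orientation: [0.119, 0.678, 0.715, 0.126]
contact_force: [-0.2, -0.0, -1.7]
gripper_width: 17.7
```

```bash
python3 - <<'E'
from h import *
p,M=lean(-60,h=60,g=12,s=136.3); rel(p,M)
E
```

```text
clk 35.15 pos [597.5 -56.7 324.1] yang 3.0 w 17.7
shift [-0.248 -0.468  0.214] turn [-0.001 -0.001  0.   ] mm 114.0 deg 0.0
```

Call:
move_arm --pt "-0.2 0 0 0 0 0 0" --pt "-0.248 -0.1 0.02 0 0 0 0" --pt "-0.248 -0.28 0.1 0 0 0 0" --pt "-0.248 -0.468 0.21 0 0 0 0" --pt "-0.248 -0.468 0.214 0 0 0 0" --pt "-0.248 -0.468 0.214 0 0 0 0"

```text
clock: 35.75
position: [527.9, -109.2, 253.2]
orientation: [0.12, 0.677, 0.715, 0.127]
contact_force: [1.1, 0.1, 0.0]
gripper_width: 17.8
```

```bash
python3 - <<'E'
from h import *
print(robot.sense()['contact_force'])
p,M=lean(-60,h=2.5,g=3,s=136.3); rel(p,M)
wsnap('w22'); snap('scene','s22',(200,130,400,300),3.5)
E
```

```text
[1.10522201 0.12954835 0.04987075]
clk 35.75 pos [ 527.9 -109.2  253.2] yang 3.1 w 17.8
shift [-0.004 -0.148  0.259] turn [ 0.001 -0.002  0.003] mm 60.0 deg 0.0
```

View pics/s22.png

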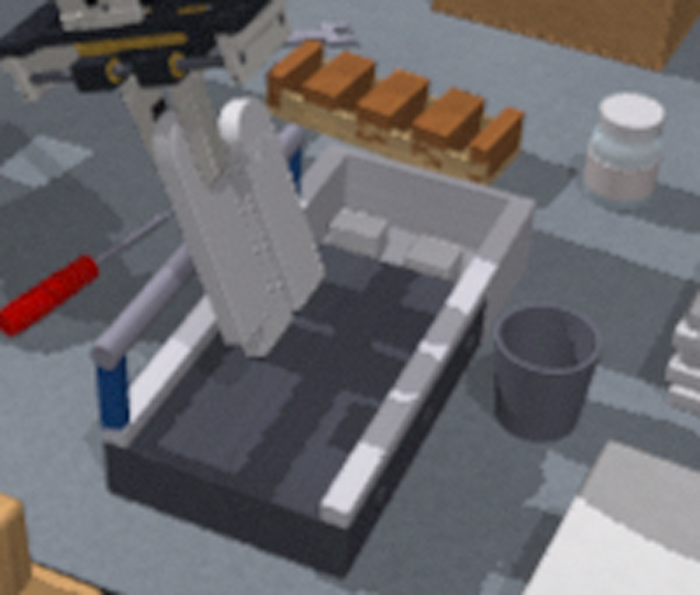

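Call:
move_arm --pt "-0.004 -0.02 0.08 0 0 0 0" --pt "-0.004 -0.06 0.16 0 0 0 0" --pt "-0.004 -0.1 0.22 0 0 0 0" --pt "-0.004 -0.137 0.25 0 0 0 0" --pt "-0.004 -0.148 0.259 0 0 0 0" --pt "-0.004 -0.148 0.259 0 0 0 0" --pt "-0.004 -0.148 0.259 0 0 0 0"

```text
clock: 36.55
position: [518.2, -111.5, 195.1]
orientation: [0.12, 0.677, 0.715, 0.127]
contact_force: [-0.1, -0.0, -2.2]
gripper_width: 17.7
```

```bash
python3 - <<'E'
from h import *
print(robot.sense()['contact_force'])
p,M=lean(-60,h=-.5,g=0,s=136.3); rel(p,M)
E
```

```text
[-0.10321227 -0.03824874 -2.23067425]
clk 36.55 pos [ 518.2 -111.5  195.1] yang 3.1 w 17.7
shift [ 0.005 -0.022  0.012] turn [ 0.003 -0.     0.002] mm 5.0 deg 0.0
```

Call:
move_arm --pt "0.003 -0.008 0.004 0 0 0 0" --pt "0.005 -0.014 0.008 0 0 0 0" --pt "0.005 -0.018 0.011 0 0 0 0" --pt "0.005 -0.022 0.012 0 0 0 0" --pt "0.005 -0.022 0.012 0 0 0 0"

```text
clock: 37.05
position: [515.5, -110.6, 191.6]
orientation: [0.121, 0.677, 0.714, 0.128]
contact_force: [5.6, 2.1, 2.9]
gripper_width: 18.3
```

```bash
python3 - <<'E'
from h import *
s=robot.sense();print(s['contact_force'],s['moment'])
p,M=lean(-60,h=-.5,g=0,s=136.3); rel(p,M)
E
```

```text
[5.61376199 2.06672927 2.87771648] [ 0.6306231  -1.31231194  0.14116938]
clk 37.05 pos [ 515.5 -110.6  191.6] yang 3.1 w 18.3
shift [ 0.    -0.003  0.   ] turn [0.006 0.    0.002] mm 1.0 deg 0.0
```

Call:
move_arm --pt "0 0 0 0 0 0 30" --pt "0 0 0 0 0 0 40" --pt "0 0 0 0 0 0 40" --pt "0 0 0 0 0 0 40" --pt "0 0 0 0 0 0 40" --pt "0 0 -0.05 0 0 0 40" --pt "0 0 -0.15 0 0 0 40" --pt "0 0 -0.3 0 0 0 40" --pt "0 0 -0.5 0 0 0 40" --pt "0 0 -0.7 0 0 0 40" --pt "0 0 -0.9 0 0 0 40" --pt "0 0 -0.9 0 0 0 40"

```text
clock: 38.25
position: [452.5, -114.4, 365.1]
orientation: [0.124, 0.677, 0.714, 0.128]
contact_force: [0.3, -0.6, -0.2]
gripper_width: 37.4
```

```bash
python3 - <<'E'
from h import *
print(robot.sense()['contact_force'])
wsnap('w23'); snap('scene','s23');snap('scene','s23c',(200,130,400,300),3.5); snap('top','t23')
E
```

```text
[ 0.30665753 -0.60911501 -0.22040887]
```

View pics/s23.png

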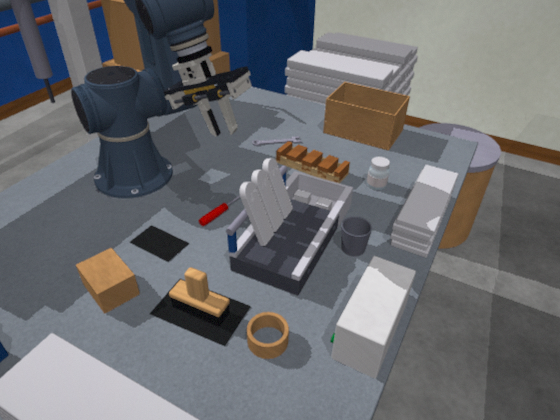

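View pics/s23c.png

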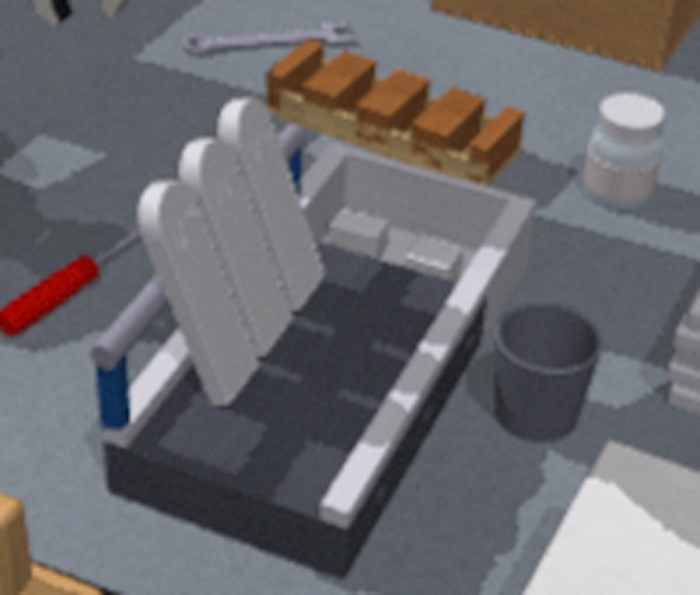

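View pics/w23.png

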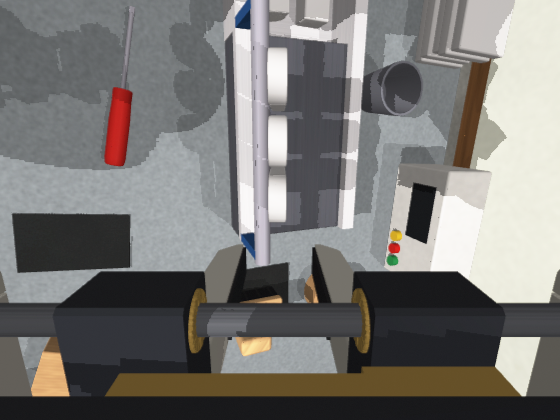

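View pics/t23.png

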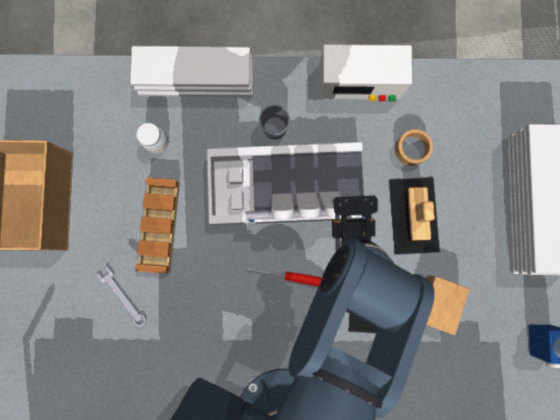

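```bash
python3 - <<'E'
from h import *
S=cal('scene'); t=np.radians(20);n,c=np.sin(t),np.cos(t);x0=-85+(10+85*n)/c
im=cv2.imread('pics/s23.png')[130:300,200:400]; im=cv2.resize(im,None,fx=3.5,fy=3.5,interpolation=cv2.INTER_CUBIC)
a=np.linspace(0,np.pi,15)
for y in (60,0,-60):
    prof=[(-25,0)]+[(-25*np.cos(k),145+25*np.sin(k)) for k in a]+[(25,0),(-25,0)]
    for th,col in ((18,(0,0,255)),):
        P=np.array([bed(x0-s*n+th*c,y+w,55+s*c+th*n) for w,s in prof])
        q=((proj(S,P)-[200,130]+.5)*3.5-.5).round().astype(int); cv2.polylines(im,[q],False,col,1)
cv2.imwrite('pics/chk.png',im)
E
```

```text
(no output)
```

View pics/chk.png

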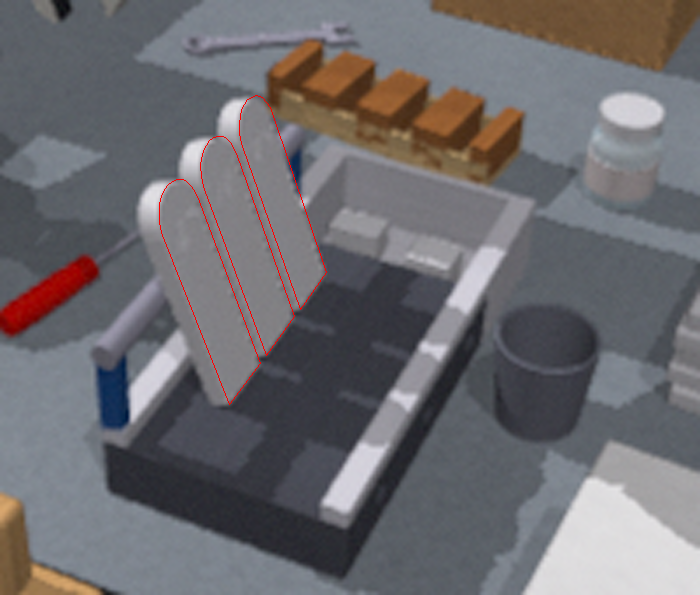

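The 20° model outline matches the slats, the lane is clear, the offcuts are in the trough and the brush is on its mat, so I'm handing in.

```bash
python3 - <<'E'
from rig import robot
print(robot.finish_job()); print(robot.sense()['clock'])
E
```

```text
the job is handed in; nothing more can be done
None
the job is handed in; nothing more can be done
```

The job is done and was handed in at about 38.5 s of the 210 s allowed; no verdict was reported.

- **Sweeping:** Two offcuts were present. I swept both off the lane into the scrap trough with the brush, then stood the brush back on its bristles, fully inside the larger mat.
- **Slats:** Three slats were in the rack. Each now leans against the rail, foot on the lane, round head up and broad face to the rail, about 60 mm apart centre to centre.

**Last checks:**
- The final pictures show the lane clear, both offcuts still in the trough, and the rack empty.
- A 20° slat model drawn over the scene picture fits all three slats to within a pixel or two. I did not measure the tilt any other way.
- The other bench items look unmoved in the pictures. The gripper was clear of everything, and the highest contact force I saw at the end of a move was about 10 N.

**One disagreement:** the first fit of the bed from the fixed cameras was about 3–4 mm off along its length compared with the wrist camera. I used the wrist measurement, and contact with the rail came within about 1 mm of where it predicted.

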